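# Stack a toroidal transformer on the turntable and turn it once round

### The job

On the round turntable build the transformer's mounting stack, centred in the engraved circle: the plain brown fibre disc at the bottom, the copper ring-shaped transformer on it, and the steel cap with the raised middle on top, each laid flat, the same side up as it lies now, and set down rather than dropped. Only then turn the turntable by its upright knob through one full turn, either way round, so that the knob comes back to where it stood and the stack is still centred. Leave the soldering-iron stand, oscilloscope, multimeter and screwdriver where they are.

Things in the scene. Friction and masses are not known exactly. Their poses are not given: they have to be found in the camera images.
- pad: Flat brown fibre disc, 68 mm diameter, 10 mm thick, about 60 g. Starts lying on one of the sloping rests, against its lip. Origin at the centre of its underside, z out of its top (its faces are alike, a small dark dot marks the top).
- coil: Ring-shaped copper-wound toroidal transformer, 64 mm outer diameter, hole 26 mm, 30 mm thick, about 0.3 kg. Starts lying on a sloping rest. Origin at the centre of its underside, z along its axis out of its top.
- cap: Round steel clamp cap, 60 mm diameter, rim 10 mm thick with straight sides, a raised boss in the middle (flat top of 26 mm diameter) making it 16 mm high, about 0.16 kg. Starts lying on a sloping rest, boss up. Origin at the centre of its flat underside, z out through the boss.
- rest_a: One of three identical fixed aluminium rests, each a board sloping at 30 degrees on a post, its origin on the bench under the middle. The board is 36 mm wide (y) and 88 mm long, its middle 70 mm above the bench, its upper face tilted towards the rest's -x (roughly towards the robot; low end at -x with a 10 mm lip). The base foot is 100 x 70 mm, 8 mm thick. This one holds the brown disc.
- rest_b: One of three identical fixed aluminium rests, each a board sloping at 30 degrees on a post, its origin on the bench under the middle. The board is 36 mm wide (y) and 88 mm long, its middle 70 mm above the bench, its upper face tilted towards the rest's -x (roughly towards the robot; low end at -x with a 10 mm lip). The base foot is 100 x 70 mm, 8 mm thick. This one holds the transformer.
- rest_c: One of three identical fixed aluminium rests, each a board sloping at 30 degrees on a post, its origin on the bench under the middle. The board is 36 mm wide (y) and 88 mm long, its middle 70 mm above the bench, its upper face tilted towards the rest's -x (roughly towards the robot; low end at -x with a 10 mm lip). The base foot is 100 x 70 mm, 8 mm thick. This one holds the steel cap.
- plate_centre (a point): Centre of the turntable plate's upper face, 42 mm above the bench, in the middle of a thin engraved circle of 75 mm diameter. The plate is a bare aluminium disc of 180 mm diameter, z up, x towards the knob; it turns about this point.
- knob (a point): Centre of the top end of the turntable's upright black knob: a plain cylinder of 14 mm diameter standing 45 mm above the plate, 75 mm from the plate's centre. It is fixed to the plate and turns with it.
- turntable (a joint): Angle of the turntable in radians, 0 at the start, growing anticlockwise seen from above; one full turn is 6.28 or -6.28. It turns stiffly (about 1 N at the knob), stays where it is left, and stops at +6.8 and -6.8.
- iron_stand: Bystander: soldering-iron stand, foot 90 x 70 mm and 18 mm high, with the iron upright in it, 145 mm high. Origin under the middle of the foot; the iron stands 20 mm to its +x.
- scope: Bystander: grey bench oscilloscope, 120 (x) x 160 (y) mm, 165 mm high over its carrying handle. Origin under its middle, screen at -x.
- meter: Bystander: multimeter lying flat, 160 (x) x 80 mm, 42 mm high over its dial. Origin under its middle.
- driver: Bystander: screwdriver lying flat, 200 mm long along its x, about 30 mm thick. Origin under its middle.
Things that resemble listed ones, but are neither listed nor needed, are in the scene too. There is more than one size of the cap; the one meant has the size given above.

How it is judged:
By the outcome, as a careful person would: the job done as asked, in the order asked, and still so for the second after the job is handed in, with the robot touching nothing.
It also fails if it takes over 72 s, if anything falls off the work surface, if the arm or the gripper's body presses on something with over 40 N, if the wrist force passes 120 N, or if a joint passes its speed limit or range.

### The arm

A 6-joint arm with a two-finger parallel gripper is mounted at the origin on the work surface. World frame = base frame: x ahead of the robot, y to its left, z up, the work surface at z = 0. Lengths are in m, angles in rad, forces in N, time in s.
With the tool pointing down it reaches from about 0.425 to 0.95 m from the base axis. Payload 3.5 kg.
Tool frame: the origin (TCP) lies on the centre line of the jaws, within the pads' length; the fingertips stand 17 mm ahead of it and the grasp point (between the pads) lies 2 mm behind it; z points along the fingers, y is the line along which they close (so a half turn about z gives the same grasp; the last joint's range is limited). The gripper opens to 85 mm and grips with 20 to 120 N. Pads are 22 mm wide; open, the fingers measure 114 mm over their backs; the gripper's body (76 mm by 85 mm) begins 54 mm behind the grasp point. The pads swing forward as they close: fully open they stand 13 mm farther back than shut.
Start: joints at [-0.15, 0.286, 1.577, -0, 1.279, -0.15], TCP at [0.675, 0, 0.248] pointing down, gripper open.
Joint ranges: [-2.77, 2.77], [-0.9, 2.22], [0.21, 2.48], [-1.53, 4.67], [0.24, 2.81], [-2.84, 2.84]. Speed limits (rad/s): [2.79, 2.79, 3.14, 3.14, 3.14, 3.14].

### API

Orientations are given as a unit quaternion [x, y, z, w].
In Python, from plant import ctrl gives the robot as it stands. The module is installed in compiled form; this text tells all that it offers.
- The arm moves only by the tool drive_tool, never from a script. Its argument "moves" is a list of rows, each a list of 3 entries, a list of its own where there are three numbers: the turn, a rotation vector about the tool's x, y, z in rad, then the shift along the tool's x, y, z in m, then the finger opening in m, from 0 to 0.0854. A call has 1 to 5 rows; each row shifts and turns the commanded pose from where the row before left it, along the tool's axes as they then stand; what a row does not reach is not made up. A row lasts 1/8 s, in which the tool goes at most 62.5 mm and 10.7 degrees, less where a joint would pass 70% of its speed; a pose out of reach is approached as far as the arm can. A call with a gripper value outside its range is refused whole. The fingers move at their own pace and stop on an object; "grip_force" is the grip in N (left out, the last holds). Time passes only in rows, so rows that do not move let the fingers close. It gives the time, the measured TCP pose, the force, the opening and the grip force at its end, in the units of the state.
- ctrl.get_state(): the state, without advancing time (a new reading comes with each control period).
- ctrl.read_camera(name): name is "scene" or "side" or "wrist"; returns a dict with "image" (384x512x3 uint8, red, green, blue), "fx", "fy", "cx", "cy" (pixels), "R" (3x3) and "t" (3): a world point X has camera coordinates R X + t. Camera axes: x right, y down, z forward; pixel columns grow to the right and rows downward; lengths in m; the calibration is good to about 2 mm. A picture is of the moment at which its call begins. There is no depth.
- ctrl.sign_off(): hands the job in; it is judged then, once.
The state is a dict: "time": time; "qpos": joint angles; "dq": joint speeds; "joint_efforts": joint torques, N m; "eef_pos": TCP position; "tcp_rot": TCP orientation; "contact_force": force on the tool from outside, world axes, zero at the start; "wrist_torque": the same for the moment, N m; "opening": opening from 0.0 (shut) to 1.0 (fully open); "finger_force": force on a finger pad.
Only numpy, scipy, OpenCV 4.12 (cv2) and the standard library are available. Lean on these libraries where they do the work, as an engineer would, in place of code of your own. Each camera call takes 0.05 s, during which the arm holds its last target. There are 200 camera calls.

## Working session

There is one attempt and no reset: what is moved stays moved. The work goes in short steps, Python scripts to look and compute and a tool call to move; the robot and the scene stay as the last step left them, time stands still between calls to the robot, and variables do not carry over. Pictures are saved under pics/ and viewed, at most 10 in all, crops included, and the job is handed in when it is done.

Besides the shell and the picture viewer there is one more tool, called after "Emit:" as name(argument=value, ...), one argument or row to a line, values as JSON. drive_tool: Moves the arm, as the interface text tells. Its arguments: {"type":"object","properties":{"moves":{"type":"array","items":{"type":"array"}},"grip_force":{"type":"number"}},"required":["moves"]}

```bash
mkdir -p pics; ls; python3 - <<'E'
from plant import ctrl
import cv2,numpy as np,pickle
s=ctrl.get_state(); print({k:np.round(v,3) for k,v in s.items()})
d={}
for n in ["scene","side","wrist"]:
    c=ctrl.read_camera(n); d[n]=c
    cv2.imwrite(f"pics/{n}0.png",c["image"][:,:,::-1])
    print(n,c["fx"],c["cx"],c["cy"],np.round(-np.array(c["R"]).T@c["t"],3),np.round(c["R"],3).tolist())
pickle.dump(d,open("cams0.pkl","wb"))
a=d["scene"]["image"][:,:,::-1];b=d["side"]["image"][:,:,::-1]
cv2.imwrite("pics/scene_big.png",cv2.resize(a,(800,600),interpolation=cv2.INTER_CUBIC))
cv2.imwrite("pics/side_big.png",cv2.resize(b,(800,600),interpolation=cv2.INTER_CUBIC))
E
```

```text
pics
{'time': np.float64(0.0), 'qpos': array([-0.15 ,  0.287,  1.578,  0.   ,  1.279, -0.15 ]), 'dq': array([ 0.001,  0.   , -0.001, -0.001,  0.001,  0.002]), 'joint_efforts': array([-0.0000e+00, -4.0598e+01, -2.9263e+01, -0.0000e+00,  6.0000e-03,
        0.0000e+00]), 'eef_pos': array([0.674, 0.   , 0.247]), 'tcp_rot': array([ 0.707,  0.707, -0.001, -0.001]), 'contact_force': array([0.836, 0.147, 1.024]), 'wrist_torque': array([-0.02 , -0.002,  0.008]), 'finger_force': np.float64(0.0), 'opening': np.float64(1.004)}
scene 491.3254086463491 259.20845274729317 188.81573705738575 [1.572 0.288 1.318] [[-0.308, 0.951, 0.005], [0.735, 0.242, -0.634], [-0.604, -0.192, -0.773]]
side 448.5844506396446 257.81990427408647 190.51556784553856 [ 0.106 -0.734  0.843] [[0.827, -0.563, -0.002], [-0.371, -0.542, -0.754], [0.423, 0.624, -0.657]]
wrist 282.812986502085 260.81703665699564 190.94484221121212 [0.676 0.082 0.373] [[1.0, -0.0, -0.003], [0.001, -0.949, 0.316], [-0.003, -0.316, -0.949]]
```

View pics/scene_big.png

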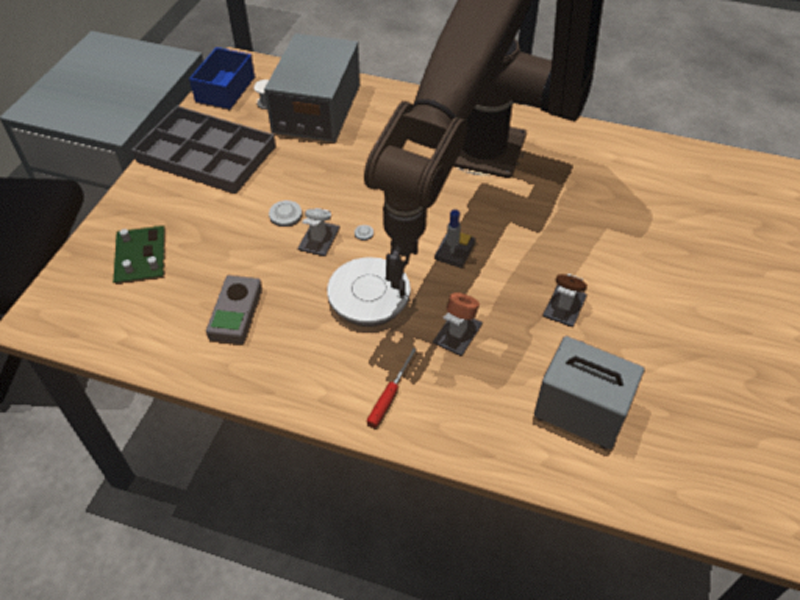

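View pics/side_big.png

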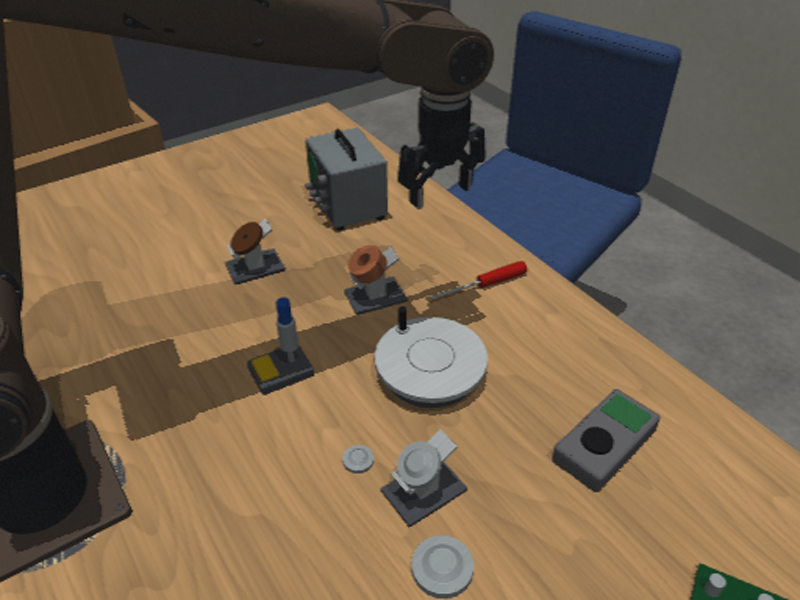

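The scene view shows the disc at (570,284), the coil at (463,305), the 60 mm cap candidate on its rest at (318,215), the plate at (369,290), and decoy caps at (285,212) and (364,232). In the side view they are at (247,238), (366,263), (418,462) and (431,357), with the knob top at (402,312).

```bash
cat > h.py <<'E'
import numpy as np,cv2,pickle
def ray(c,p):
    R=np.array(c["R"]);o=-R.T@np.array(c["t"])
    d=R.T@np.array([(p[0]-c["cx"])/c["fx"],(p[1]-c["cy"])/c["fy"],1.]);return o,d/np.linalg.norm(d)
def plane(c,p,z):
    o,d=ray(c,p);return o+d*(z-o[2])/d[2]
def tri(cs,ps):
    A=np.zeros((3,3));b=np.zeros(3)
    for c,p in zip(cs,ps):
        o,d=ray(c,p);M=np.eye(3)-np.outer(d,d);A+=M;b+=M@o
    x=np.linalg.solve(A,b)
    return x,[round(float(np.linalg.norm(np.cross(x-o,d))),4) for o,d in [ray(c,p) for c,p in zip(cs,ps)]]
def proj(c,X):
    q=np.array(c["R"])@X+np.array(c["t"]);return np.array([c["fx"]*q[0]/q[2]+c["cx"],c["fy"]*q[1]/q[2]+c["cy"]])
E
python3 - <<'E'
from h import *
d=pickle.load(open("cams0.pkl","rb"));k=512/800
P=dict(disc=((570,284),(247,238)),coil=((463,300),(366,263)),capboss=((318,213),(419,461)),plate=((369,288),(431,356)),iron=((455,213),(283,302)),knob=((403,272),(402,312)))
for n,(a,b) in P.items():
    x,e=tri([d["scene"],d["side"]],[np.array(a)*k,np.array(b)*k]);print(n,np.round(x,3),e)
def crop(c,p,s,w):
    p=(np.array(p)*k).astype(int);h=s//2
    im=d[c]["image"][max(0,p[1]-h):p[1]+h,max(0,p[0]-h):p[0]+h,::-1]
    return cv2.resize(im,(w,w),interpolation=cv2.INTER_CUBIC)
t=cv2.vconcat([cv2.hconcat([crop("scene",P[n][0],s,260) for n,s in (("disc",48),("coil",56),("capboss",56))]),cv2.hconcat([crop("side",P[n][1],s,260) for n,s in (("disc",52),("coil",60),("capboss",72))])])
cv2.imwrite("pics/crops.png",t)
E
```

```text
disc [0.459 0.303 0.07 ] [0.0008, 0.0008]
coil [0.589 0.098 0.087] [0.004, 0.004]
capboss [ 0.433 -0.286  0.074] [0.002, 0.002]
plate [ 0.58  -0.111  0.038] [0.0026, 0.0026]
iron [0.401 0.028 0.141] [0.0021, 0.0021]
knob [ 0.564 -0.044  0.094] [0.008, 0.008]
```

View pics/crops.png

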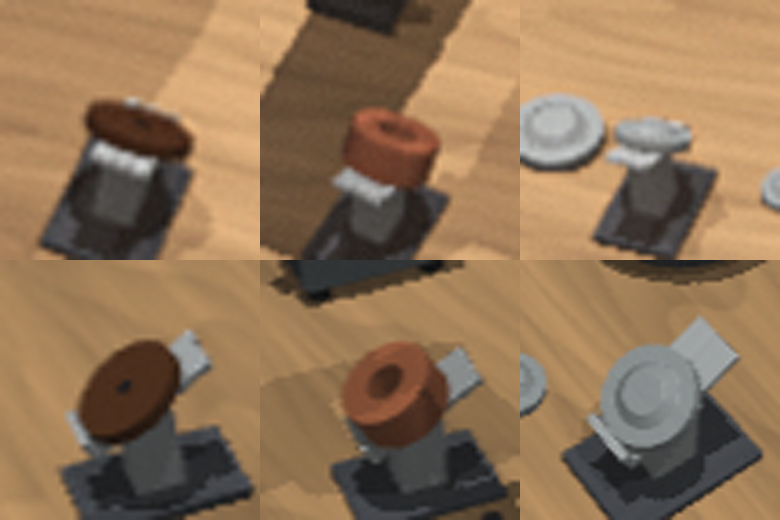

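The crops confirm that each part lies against its rest's lip, with the disc's dot up, the coil's hole visible and the cap's boss up. The decoy caps lie on the bench. I'm moving to a wrist look over the disc, with the tool tilted 30° along the board normal.

Emit:
drive_tool(
  moves=[
    [[0,0,0],[0.038,-0.034,0],0.085],
    [[0,0,0],[0.038,-0.034,0],0.085],
    [[0,0,0],[0.038,-0.034,0],0.085],
    [[0,0,0],[0.038,-0.034,0],0.085],
    [[0,0,0],[0.038,-0.034,0],0.085],
  ],
)

```text
time: 0.78
eef_pos: [0.5036, 0.191, 0.248]
tcp_rot: [0.707, 0.707, -0.0, -0.0]
contact_force: [0.2, 1.3, -0.3]
opening: 0.997
finger_force: 0.0
```

Emit:
drive_tool(
  moves=[
    [[0,0,0],[0.038,-0.034,0],0.085],
    [[0,0,0],[0.038,-0.034,0],0.085],
    [[0,0,0],[0.038,-0.034,0],0.085],
    [[0,0,-0.175],[0,0,0],0.085],
    [[0,0,-0.175],[0,0,0],0.085],
  ],
)

```text
time: 1.4
eef_pos: [0.4021, 0.3046, 0.2481]
tcp_rot: [0.57, 0.822, -0.0, -0.0]
contact_force: [0.1, -0.3, 0.4]
opening: 0.995
finger_force: 0.0
```

Emit:
drive_tool(
  moves=[
    [[0,0,-0.175],[0,0,0],0.085],
    [[0,0,-0.175],[0,0,0],0.085],
    [[0,0,-0.175],[0,0,0],0.085],
    [[0,0,-0.175],[0,0,0],0.085],
    [[0,0,-0.175],[0,0,0],0.085],
  ],
)

```text
time: 2.02
eef_pos: [0.4027, 0.3039, 0.248]
tcp_rot: [0.169, 0.986, -0.0, -0.0]
contact_force: [0.6, 0.0, -0.4]
opening: 0.994
finger_force: 0.0
```

Emit:
drive_tool(
  moves=[
    [[0,0,-0.175],[0,0,0],0.085],
    [[0,0,-0.175],[0,0,0],0.085],
    [[0,-0.175,0],[0,0,0],0.085],
    [[0,-0.175,0],[0,0,0],0.085],
    [[0,-0.175,0],[0,0,0],0.085],
  ],
)

```text
time: 2.65
eef_pos: [0.403, 0.3041, 0.2488]
tcp_rot: [-0.002, 0.965, 0.001, 0.262]
contact_force: [-0.1, -0.6, -0.1]
opening: 0.999
finger_force: 0.0
```

```bash
python3 - <<'E'
from plant import ctrl
from h import *
d={n:ctrl.read_camera(n) for n in ["scene","side","wrist"]}
s=ctrl.get_state();print(np.round(s["qpos"],2),s["eef_pos"],s["tcp_rot"])
pickle.dump((d,s),open("cams1.pkl","wb"))
w=d["wrist"]["image"][:,:,::-1]
t=lambda n,x,y,h:cv2.resize(d[n]["image"][y-h:y+h,x-h:x+h,::-1],(300,300),interpolation=cv2.INTER_CUBIC)
cv2.imwrite("pics/w1.png",cv2.hconcat([cv2.resize(w,(500,375)),np.zeros((375,0,3),np.uint8),cv2.copyMakeBorder(t("side",276,228,50),0,75,0,0,0)]))
E
```

```text
[ 0.57 -0.29  2.21 -0.38  0.81 -0.8 ] [0.40125119 0.30383431 0.24695203] [-3.02632845e-03  9.66243904e-01  7.11080033e-05  2.57611247e-01]
```

View pics/w1.png

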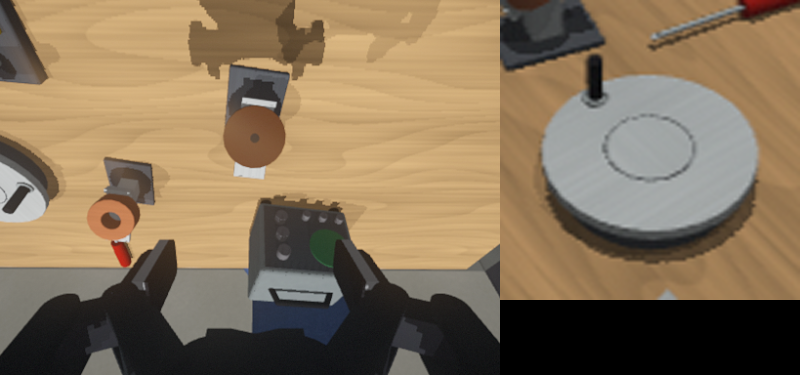

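In the wrist view the disc is at (254,137), with its lip end at (258,103) and far board end at (250,177). The coil is at the left (111,220). The side view shows the knob, plate and engraved circle unobstructed.

```bash
cat >> h.py <<'E'
def blob(img,mask,p,r=40):
    m=np.zeros(mask.shape,np.uint8);x,y=int(p[0]),int(p[1])
    m[max(0,y-r):y+r,max(0,x-r):x+r]=mask[max(0,y-r):y+r,max(0,x-r):x+r]
    cs,_=cv2.findContours(m,cv2.RETR_EXTERNAL,cv2.CHAIN_APPROX_NONE)
    c=max(cs,key=cv2.contourArea);h=cv2.convexHull(c)
    return cv2.fitEllipse(c),cv2.contourArea(h)
def brown(im):
    h=cv2.cvtColor(im,cv2.COLOR_RGB2HSV);return h
E
python3 - <<'E'
from h import *
d,s=pickle.load(open("cams1.pkl","rb"));k=512/500
for n,p in (("wrist",(254*k,128*k)),("scene",(365,181)),("side",(155,155)),("wrist",(100*k,215*k)),("wrist",(340,110))):
    im=d[n]["image"];h=cv2.cvtColor(im,cv2.COLOR_RGB2HSV)
    print(n,h[int(p[1]),int(p[0])])
pw=(254*k,137*k)
def m(n):
    h=cv2.cvtColor(d[n]["image"],cv2.COLOR_RGB2HSV);return cv2.inRange(h,(3,120,30),(14,255,150))
pts=[]
for n,p in (("wrist",pw),("scene",(365,181)),("side",(158,152))):
    e,a=blob(None,m(n),p,45 if n=="wrist" else 26);print(n,np.round(e[0],1),np.round(e[1],1),round(e[2]),a);pts.append(e[0])
cs=[d[n] for n in("wrist","scene","side")]
print("tri3",tri(cs,pts)); print("w+side",tri([cs[0],cs[2]],[pts[0],pts[2]]));print("w+scene",tri(cs[:2],pts[:2]))
w=d["wrist"]["image"].astype(int);wm=((w.min(2)>150)).astype(np.uint8)
wm[:, :200]=0;wm[:,320:]=0;wm[200:]=0
cc=cv2.connectedComponentsWithStats(wm);print(cc[2][1:],np.round(cc[3][1:],1))
print("plate",plane(d["side"],(275.7,227),0.042),"scene",plane(d["scene"],np.array((369,288))*512/800,0.042))
print("knob side",plane(d["side"],(226+94/3,178+60/3),0.087))
print("T",d["wrist"]["R"],-np.array(d["wrist"]["R"]).T@d["wrist"]["t"])
E
```

```text
wrist [ 12 134 126]
scene [ 11 164  73]
side [ 11 157  70]
wrist [ 12 142 203]
wrist [ 18 101 214]
wrist [260.2 139.4] [62.  62.5] 28 3094.0
scene [367.2 163. ] [19.6 36.8] 112 639.0
side [157.5 151.9] [15.  22.5] 42 271.0
tri3 (array([0.4329727 , 0.29194352, 0.10438113]), [0.0112, 0.0209, 0.0258])
w+side (array([0.45755657, 0.30310976, 0.07109429]), [0.0003, 0.0003])
w+scene (array([0.41928594, 0.2995985 , 0.11969756]), [0.0035, 0.0035])
[[248 100  35  10 218]
 [239 166  33  18 388]] [[264.8 104.6]
 [254.7 175.8]]
plate [ 0.5801017  -0.11377315  0.042     ] scene [ 0.58044439 -0.10809993  0.042     ]
knob side [ 0.57495179 -0.04045548  0.087     ]
T [[-0.00640133  0.99997594 -0.00267244]
 [ 0.66601532  0.00625694  0.74591182]
 [ 0.74591059  0.00299495 -0.66603935]] [0.26779474 0.30317662 0.31422475]
```

```bash
cat >> h.py <<'E'
from scipy.spatial.transform import Rotation as Ro
def rplane(c,p,q,n):
    o,d=ray(c,p);return o+d*(n@(q-o))/(n@d)
def gtool(psi,tilt=np.pi/6):   # tool y = rest y, z into the board
    return Ro.from_euler("z",psi)*Ro.from_matrix(np.array([[-np.cos(tilt),0,np.sin(tilt)],[0,1,0],[-np.sin(tilt),0,-np.cos(tilt)]]))
def go(s,pos,R):
    R0=Ro.from_quat(s["tcp_rot"]);rv=(R0.inv()*R).as_rotvec()
    print("turn",np.round(rv,3),"shift(cur axes)",np.round(R0.inv().apply(pos-s["eef_pos"]),4),"shift(target axes)",np.round(R.inv().apply(pos-s["eef_pos"]),4))
def yaw(c,lo,hi,ctr,th):
    psi=0.
    for _ in range(5):
        n=np.array([-.5*np.cos(psi),-.5*np.sin(psi),.866]);q=ctr-th*n
        a,b=rplane(c,lo,q,n),rplane(c,hi,q,n);v=b-a;psi=np.arctan2(v[1],v[0])
    return psi,np.linalg.norm(v),n
E
python3 - <<'E'
from h import *
d,s=pickle.load(open("cams1.pkl","rb"))
c=np.array([.4575,.303,.0715])
psi,L,n=yaw(d["wrist"],(264.8,104.6),(254.7,175.8),c,.01);print(psi,L,n)
R=gtool(psi)
go(s,c+n*.08,R)
go(s,c,R)
E
```

```text
-0.15732733023672016 0.07925341956497514 [-0.49382478  0.07833955  0.866     ]
turn [ 0.08  -0.002  0.142] shift(cur axes) [0.0383 0.0055 0.1004] shift(target axes) [0.0395 0.008  0.0998]
turn [ 0.08  -0.002  0.142] shift(cur axes) [ 0.0386 -0.0009  0.1802] shift(target axes) [0.0395 0.008  0.1798]
```

Emit:
drive_tool(
  moves=[
    [[0,0,0],[0.019,0.003,0.05],0.085],
    [[0,0,0],[0.019,0.003,0.05],0.085],
    [[0.08,0,0.142],[0,0,0],0.085],
    [[0,0,0],[0,0,0.03],0.085],
    [[0,0,0],[0,0,0.03],0.085],
  ],
  grip_force=40,
)

```text
time: 3.42
eef_pos: [0.4522, 0.3058, 0.091]
tcp_rot: [0.078, 0.963, -0.02, 0.259]
contact_force: [0.6, 0.4, 0.7]
opening: 0.995
finger_force: 0.0
```

```bash
python3 - <<'E'
from plant import ctrl
from h import *
d={n:ctrl.read_camera(n) for n in ["side","wrist"]}
s=ctrl.get_state();pickle.dump((d,s),open("cams2.pkl","wb"))
c=np.array([.4575,.303,.0715]);psi=-.157;n=np.array([-.5*np.cos(psi),-.5*np.sin(psi),.866])
go(s,c+.003*n,gtool(psi))
im=d["wrist"]["image"];h=cv2.cvtColor(im,cv2.COLOR_RGB2HSV)
e,a=blob(None,cv2.inRange(h,(3,120,30),(14,255,170)),(261,160),110);print(e,a)
p=rplane(d["wrist"],e[0],c,n);print("disc centre on plane",p, "tool frame",Ro.from_quat(s["tcp_rot"]).inv().apply(p-s["eef_pos"]))
t=d["side"]["image"][100:190,110:210,::-1]
cv2.imwrite("pics/w2.png",cv2.hconcat([cv2.resize(im[:,:,::-1],(480,360)),cv2.resize(t,(320,360),interpolation=cv2.INTER_CUBIC)]))
E
```

```text
turn [-0.005 -0.004 -0.003] shift(cur axes) [0.0023 0.0001 0.0149] shift(target axes) [0.0024 0.0001 0.0149]
((259.65826416015625, 232.64248657226562), (86.9798812866211, 129.47459411621094), 89.82848358154297) 8469.0
disc centre on plane [0.4521161  0.30371377 0.06836531] tool frame [ 8.58284830e-03 -3.44309906e-05  1.79468719e-02]
```

View pics/w2.png

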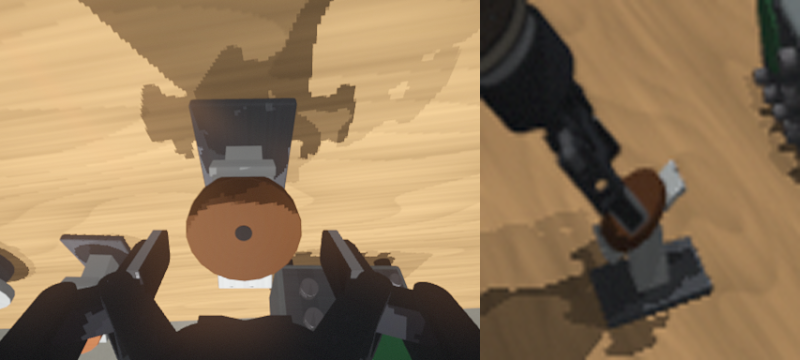

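In the wrist view the disc is centred between the fingers with its dot at (243.5,233), i.e. full-size (259.7,248.5). The lip shows above it and the far board end below. My ellipse was cut by the shadow, so I'll use the dot.

```bash
python3 - <<'E'
from h import *
d,s=pickle.load(open("cams2.pkl","rb"))
c=np.array([.4575,.303,.0715]);psi=-.157;n=np.array([-.5*np.cos(psi),-.5*np.sin(psi),.866])
T=Ro.from_quat(s["tcp_rot"])
p=rplane(d["wrist"],(259.7,248.5),c,n);print(p,T.inv().apply(p-s["eef_pos"]))
# both rays: earlier look and this look
d1,_=pickle.load(open("cams1.pkl","rb"))
x,e=tri([d["wrist"],d1["wrist"],d["side"]],[(259.7,248.5),(254*1.024,137*1.024),(157.5,151.9)]);print(x,e,T.inv().apply(x-s["eef_pos"]))
E
```

```text
[0.46062823 0.30234301 0.07334324] [-1.37273725e-03 -2.34628940e-05  1.79092135e-02]
[0.45771456 0.30251249 0.07309026] [0.0017, 0.0009, 0.0012] [ 0.0012726  -0.00032621  0.01668743]
```

Emit:
drive_tool(
  moves=[
    [[0,0,0],[0,0,0.014],0.085],
    [[0,0,0],[0,0,0],0.066],
    [[0,0,0],[0,0,0],0.055],
    [[0,0,0],[0,0,0],0.05],
    [[0,0,0],[0,0,0],0.05],
  ],
  grip_force=40,
)

```text
time: 4.15
eef_pos: [0.457, 0.3047, 0.0793]
tcp_rot: [0.077, 0.963, -0.019, 0.259]
contact_force: [0.3, -0.3, 0.8]
opening: 0.776
finger_force: 44.4
```

```bash
python3 - <<'E'
from plant import ctrl
from h import *
d={n:ctrl.read_camera(n) for n in ["side","wrist"]}
s=ctrl.get_state();pickle.dump((d,s),open("cams3.pkl","wb"));print(s["opening"],s["finger_force"],s["contact_force"],s["eef_pos"])
im=d["wrist"]["image"]
t=d["side"]["image"][110:180,115:195,::-1]
cv2.imwrite("pics/w3.png",cv2.hconcat([cv2.resize(im[:,:,::-1],(400,300)),cv2.resize(t,(343,300),interpolation=cv2.INTER_CUBIC)]))
E
```

```text
0.7730732195650017 44.48364615440369 [-0.44124307  0.4107589   1.75257741] [0.45701535 0.30466584 0.07929539]
```

View pics/w3.png

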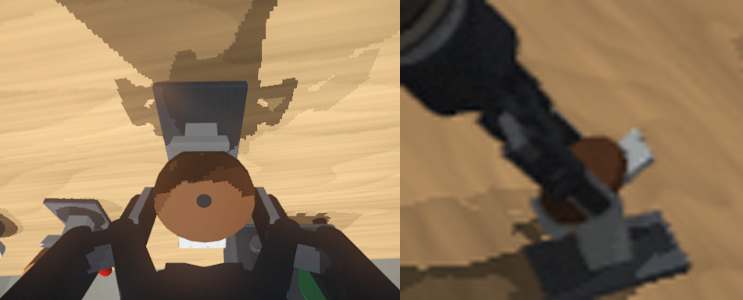

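Emit:
drive_tool(
  moves=[
    [[0,0,0],[0,0,-0.02],0.05],
    [[0,0,0],[0,0,-0.02],0.05],
    [[0,0,0],[-0.017,0,-0.029],0.05],
    [[0,0,0],[-0.017,0,-0.029],0.05],
    [[0,0,0],[-0.017,0,-0.029],0.05],
  ],
)

```text
time: 4.88
eef_pos: [0.4371, 0.307, 0.215]
tcp_rot: [0.077, 0.963, -0.02, 0.258]
contact_force: [0.2, 0.2, -1.2]
opening: 0.77
finger_force: 46.9
```

Emit:
drive_tool(
  moves=[
    [[0,0.175,0],[0,0,0],0.05],
    [[0,0.175,0],[0,0,0],0.05],
    [[0,0.174,0],[0,0,0],0.05],
    [[0,0,0.177],[0,0,0],0.05],
    [[0,0,0.177],[0,0,0],0.05],
  ],
)

```text
time: 5.5
eef_pos: [0.4378, 0.3068, 0.2138]
tcp_rot: [0.257, 0.966, 0.001, -0.0]
contact_force: [-0.9, 0.2, 0.3]
opening: 0.772
finger_force: 47.0
```

Emit:
drive_tool(
  moves=[
    [[0,0,0.177],[0,0,0],0.05],
    [[0,0,0.177],[0,0,0],0.05],
    [[0,0,0.177],[0,0,0],0.05],
    [[0,0,0.177],[0,0,0],0.05],
    [[0,0,0.177],[0,0,0],0.05],
  ],
)

```text
time: 6.12
eef_pos: [0.4373, 0.3071, 0.2139]
tcp_rot: [0.646, 0.764, 0.001, -0.0]
contact_force: [-0.3, 0.9, -0.7]
opening: 0.775
finger_force: 47.0
```

Emit:
drive_tool(
  moves=[
    [[0,0,0.177],[0,0,0],0.05],
    [[0,0,0],[-0.048,0.014,0.001],0.05],
    [[0,0,0],[-0.048,0.014,0.001],0.05],
    [[0,0,0],[-0.048,0.014,0.001],0.05],
    [[0,0,0],[-0.048,0.014,0.001],0.05],
  ],
)

```text
time: 6.75
eef_pos: [0.4928, 0.1135, 0.2098]
tcp_rot: [0.708, 0.706, 0.001, -0.0]
contact_force: [-0.7, 0.3, -0.4]
opening: 0.773
finger_force: 47.0
```

Emit:
drive_tool(
  moves=[
    [[0,0,0],[-0.048,0.014,0.001],0.05],
    [[0,0,0],[-0.048,0.014,0.001],0.05],
    [[0,0,0],[-0.048,0.014,0.001],0.05],
    [[0,0,0],[-0.048,0.014,0.001],0.05],
    [[0,0,0],[-0.048,0.014,0.001],0.05],
  ],
)

```text
time: 7.38
eef_pos: [0.5619, -0.1268, 0.2043]
tcp_rot: [0.709, 0.706, 0.001, -0.0]
contact_force: [0.2, -0.5, -0.5]
opening: 0.772
finger_force: 47.0
```

Emit:
drive_tool(
  moves=[
    [[0,0,0],[-0.048,0.014,0.001],0.05],
    [[0,0,0],[0,0,0],0.05],
  ],
)

```text
time: 7.62
eef_pos: [0.5759, -0.1764, 0.2031]
tcp_rot: [0.71, 0.704, 0.001, -0.0]
contact_force: [-0.6, 0.9, -0.5]
opening: 0.773
finger_force: 47.0
```

```bash
python3 - <<'E'
from plant import ctrl
from h import *
d={n:ctrl.read_camera(n) for n in ["side","scene","wrist"]}
s=ctrl.get_state();pickle.dump((d,s),open("cams4.pkl","wb"));print(s["opening"],s["finger_force"],s["eef_pos"],s["tcp_rot"],s["qpos"])
cv2.imwrite("pics/w4.png",cv2.resize(d["wrist"]["image"][:,:,::-1],(800,600),interpolation=cv2.INTER_CUBIC))
E
```

```text
0.7736661847974264 47.01609671115875 [ 0.57517921 -0.17256793  0.20298276] [ 0.70842383  0.70578599  0.00096854 -0.00093191] [-0.46125883  0.16527913  1.80564281  0.00263926  1.17181725 -0.45855505]
```

View pics/w4.png

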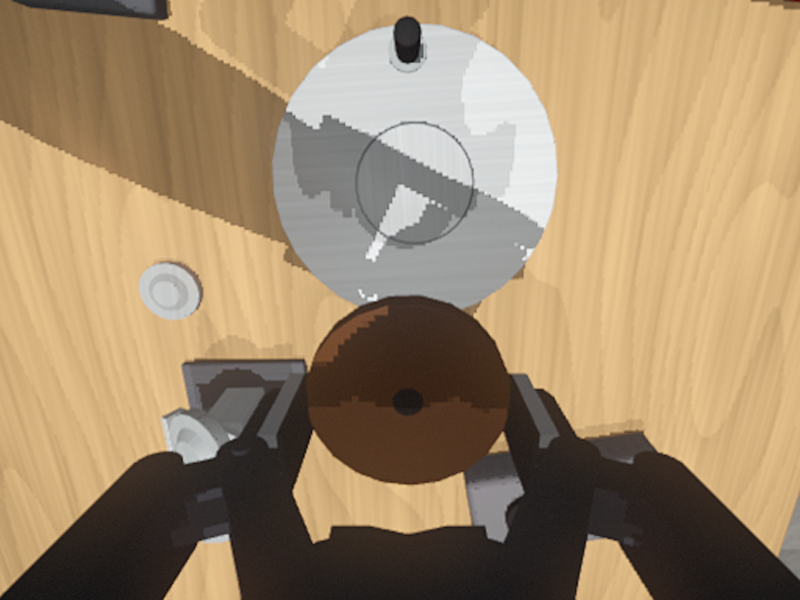

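In the wrist view the engraved circle spans x 356–473 and y 122–243 (centre about (415,183)), and the knob top is at (407,27). The disc is held level with its dot at (407,402) and edges at x 308–510.

```bash
python3 - <<'E'
from h import *
d,s=pickle.load(open("cams4.pkl","rb"));w=d["wrist"];k=.64
P=lambda x,y,z:plane(w,(x*k,y*k),z)
pc=[P(356,184,.042),P(473,182,.042),P(415,122,.042),P(415,243,.042)]
print("circle",np.mean(pc[:2],0)[0],np.mean(pc[2:],0)[1],"dia",pc[1]-pc[0],pc[2]-pc[3])
print("plate edges",np.mean([P(273,170,.042),P(557,170,.042)],0)[0],P(415,23,.042)[1],P(415,313,.042)[1])
print("knob",P(407,27,.087))
T=Ro.from_quat(s["tcp_rot"])
z=s["eef_pos"][2]-.003
for n,q in dict(dot=(407,402),L=(308,388),R=(510,388),top=(409,296),bot=(409,485)).items():
    print(n,np.round(T.inv().apply(P(*q,z)-s["eef_pos"]),4))
print(Ro.from_quat(s["tcp_rot"]).as_matrix().round(4))
E
```

```text
circle 0.5805048219870022 -0.11157350568376545 dia [0.07365725 0.00084981 0.        ] [-1.42571478e-05  7.39363624e-02  0.00000000e+00]
plate edges 0.5808161616084889 -0.022365222826798398 -0.19749215870880676
knob [ 0.57633299 -0.03493555  0.087     ]
dot [0.0016 0.0007 0.003 ]
L [ 0.0069 -0.032   0.003 ]
R [0.0068 0.0346 0.003 ]
top [0.0387 0.0013 0.0031]
bot [-0.0323  0.0013  0.0029]
[[ 3.7e-03  1.0e+00  1.0e-04]
 [ 1.0e+00 -3.7e-03  2.7e-03]
 [ 2.7e-03  0.0e+00 -1.0e+00]]
```

Emit:
drive_tool(
  moves=[
    [[0,0,0],[0.03,0.002,0.015],0.05],
    [[0,0,0],[0.03,0.002,0.03],0.05],
    [[0,0,0],[0,0,0.04],0.05],
    [[0,0,0],[0,0,0.03],0.05],
    [[0,0,0],[0,0,0.02],0.05],
  ],
)

```text
time: 8.4
eef_pos: [0.579, -0.1112, 0.0671]
tcp_rot: [0.708, 0.706, 0.001, -0.001]
contact_force: [-0.3, -0.4, 0.3]
opening: 0.767
finger_force: 47.0
```

Emit:
drive_tool(
  moves=[
    [[0,0,0],[0,0,0],0.05],
  ],
)

```text
time: 8.52
eef_pos: [0.5788, -0.1119, 0.0671]
tcp_rot: [0.708, 0.706, 0.0, -0.002]
contact_force: [-0.3, -0.6, -1.1]
opening: 0.773
finger_force: 47.0
```

```bash
python3 - <<'E'
from plant import ctrl
from h import *
d={n:ctrl.read_camera(n) for n in ["side","scene","wrist"]}
s=ctrl.get_state();pickle.dump((d,s),open("cams5.pkl","wb"));print(s["opening"],s["eef_pos"],s["tcp_rot"])
a=cv2.resize(d["wrist"]["image"][60:360,100:420,::-1],(480,450),interpolation=cv2.INTER_CUBIC)
b=cv2.resize(d["side"]["image"][187:267,226:326,::-1],(320,256),interpolation=cv2.INTER_CUBIC)
c=cv2.resize(d["scene"]["image"][160:210,205:268,::-1],(320,194),interpolation=cv2.INTER_CUBIC)
cv2.imwrite("pics/w5.png",cv2.hconcat([a,cv2.vconcat([b,c])]))
E
```

```text
0.7740855666282759 [ 0.5811495  -0.11335079  0.07023188] [0.70842022 0.70578818 0.00163229 0.00107852]
```

View pics/w5.png

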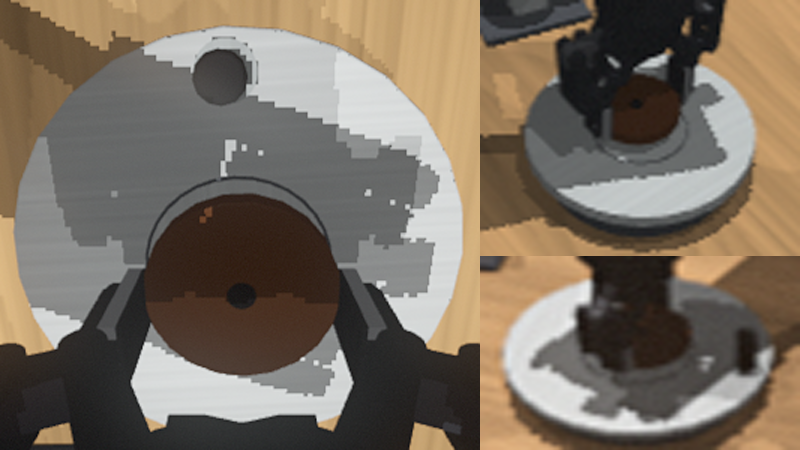

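The close view shows the disc over the engraved circle, whose arc runs from (147,260) over (238,177) to (330,238) in the crop. The disc's edges are x 145–340 and y 193–376. I'll fit both circles on their planes.

```bash
cat >> h.py <<'E'
from scipy.optimize import least_squares
def fitc(P,r=None):
    P=np.array(P)
    f=(lambda v:np.hypot(P[:,0]-v[0],P[:,1]-v[1])-r) if r else (lambda v:np.hypot(P[:,0]-v[0],P[:,1]-v[1])-v[2])
    v0=[*P.mean(0)[:2]]+([] if r else [.034])
    o=least_squares(f,v0,loss="soft_l1",f_scale=.0007);return o.x,np.median(abs(f(o.x)))
E
python3 - <<'E'
from h import *
d,s=pickle.load(open("cams5.pkl","rb"));w=d["wrist"];im=w["image"]
g=cv2.cvtColor(im,cv2.COLOR_RGB2GRAY)
bh=cv2.morphologyEx(g,cv2.MORPH_BLACKHAT,np.ones((7,7),np.uint8))
ys,xs=np.nonzero(bh>25);q=[]
c0=np.array([.5805,-.1115])
for x,y in zip(xs,ys):
    p=plane(w,(x,y),.042)[:2]
    if abs(np.hypot(*(p-c0))-.0372)<.004 and p[1]>c0[1]+.005:q.append(p)
print(len(q),fitc(q),fitc(q,.0375))
h=cv2.cvtColor(im,cv2.COLOR_RGB2HSV);m=cv2.inRange(h,(0,90,15),(15,255,130));m=cv2.morphologyEx(m,cv2.MORPH_OPEN,np.ones((3,3),np.uint8))
cs,_=cv2.findContours(m[180:320,180:345],cv2.RETR_EXTERNAL,cv2.CHAIN_APPROX_NONE);c=max(cs,key=cv2.contourArea)[:,0]+[180,180]
print(c.min(0),c.max(0))
P=[plane(w,p,.065)[:2] for p in cv2.convexHull(c)[:,0].astype(float)]
print(fitc(P),fitc(P,.034))
print(-np.array(w["R"]).T@w["t"], s["eef_pos"])
E
```

```text
356 (array([ 0.58037221, -0.11178586,  0.03688075]), np.float64(0.0003324309823561633)) (array([ 0.58046168, -0.11253891]), np.float64(0.00033376335761613543))
[196 190] [325 306]
(array([ 0.58186271, -0.10974953,  0.03488194]), np.float64(0.00040907954250528)) (array([ 0.58193839, -0.10953251]), np.float64(0.001035731079337899))
[ 0.58165208 -0.03151586  0.19563738] [ 0.5811495  -0.11335079  0.07023188]
```

```bash
python3 - <<'E'
from h import *
d,s=pickle.load(open("cams5.pkl","rb"));w=d["wrist"];sd=d["side"]
for z in(.065,.067,.068): print(z,"dot",plane(w,(100+241/1.5,60+295/1.5),z))
h=cv2.cvtColor(sd["image"],cv2.COLOR_RGB2HSV);m=cv2.inRange(h,(3,110,15),(15,255,110))
e,a=blob(None,m,(277,222),22);print("side disc",e,plane(sd,e[0],.065))
print("side dot",plane(sd,(226+(635-480)/3.2,187+102/3.2),.067))
print("tri dot",tri([w,sd],[(100+241/1.5,60+295/1.5),(226+(635-480)/3.2,187+102/3.2)]))
g=cv2.cvtColor(pickle.load(open("cams1.pkl","rb"))[0]["side"]["image"],cv2.COLOR_RGB2GRAY)
bh=cv2.morphologyEx(g,cv2.MORPH_BLACKHAT,np.ones((5,5),np.uint8));ys,xs=np.nonzero(bh>15)
q=[p for p in (plane(sd,(x,y),.042)[:2] for x,y in zip(xs,ys)) if abs(np.hypot(*(p-[.5803,-.113]))-.037)<.005]
print("side circle",len(q),fitc(q))
E
```

```text
0.065 dot [ 0.58149236 -0.11145699  0.065     ]
0.067 dot [ 0.5814948  -0.11023313  0.067     ]
0.068 dot [ 0.58149602 -0.1096212   0.068     ]
side disc ((277.03143310546875, 221.17962646484375), (19.253992080688477, 21.85991668701172), 39.25287628173828) [ 0.58079946 -0.11740727  0.065     ]
side dot [ 0.57902798 -0.10895998  0.067     ]
tri dot (array([ 0.58029373, -0.1093933 ,  0.06721051]), [0.0013, 0.0013])
side circle 104 (array([ 0.58047299, -0.11202866,  0.03679644]), np.float64(0.0010001827003486286))
```

Emit:
drive_tool(
  moves=[
    [[0,0,0],[-0.0025,-0.001,0],0.05],
    [[0,0,0],[0,0,0.008],0.05],
    [[0,0,0],[0,0,0.002],0.05],
    [[0,0,0],[0,0,0],0.05],
  ],
)

```text
time: 9.18
eef_pos: [0.5787, -0.1155, 0.0581]
tcp_rot: [0.709, 0.706, 0.001, -0.001]
contact_force: [-0.1, -1.1, -0.1]
opening: 0.775
finger_force: 47.0
```

Emit:
drive_tool(
  moves=[
    [[0,0,0],[0,0,0.001],0.05],
    [[0,0,0],[0,0,0],0.05],
  ],
)

```text
time: 9.43
eef_pos: [0.5791, -0.1156, 0.0576]
tcp_rot: [0.708, 0.706, 0.001, -0.0]
contact_force: [0.2, -0.0, -0.2]
opening: 0.771
finger_force: 47.0
```

Emit:
drive_tool(
  moves=[
    [[0,0,0],[0,0,0.001],0.05],
    [[0,0,0],[0,0,0],0.05],
  ],
)

```text
time: 9.68
eef_pos: [0.579, -0.1156, 0.0565]
tcp_rot: [0.709, 0.706, 0.001, -0.0]
contact_force: [0.2, 0.3, -0.3]
opening: 0.772
finger_force: 47.0
```

Emit:
drive_tool(
  moves=[
    [[0,0,0],[0,0,0.001],0.05],
    [[0,0,0],[0,0,0],0.05],
  ],
)

```text
time: 9.93
eef_pos: [0.579, -0.1156, 0.0555]
tcp_rot: [0.709, 0.706, 0.001, -0.0]
contact_force: [0.3, 0.2, -0.1]
opening: 0.771
finger_force: 47.0
```

Emit:
drive_tool(
  moves=[
    [[0,0,0],[0,0,0.001],0.05],
    [[0,0,0],[0,0,0],0.05],
  ],
)

```text
time: 10.18
eef_pos: [0.579, -0.1156, 0.0544]
tcp_rot: [0.708, 0.706, 0.001, -0.0]
contact_force: [0.3, -0.0, -0.4]
opening: 0.775
finger_force: 47.0
```

Emit:
drive_tool(
  moves=[
    [[0,0,0],[0,0,0.001],0.05],
    [[0,0,0],[0,0,0],0.05],
  ],
)

```text
time: 10.42
eef_pos: [0.579, -0.1156, 0.0535]
tcp_rot: [0.709, 0.706, 0.001, -0.0]
contact_force: [0.5, 0.4, -0.5]
opening: 0.777
finger_force: 47.0
```

Emit:
drive_tool(
  moves=[
    [[0,0,0],[0,0,0.001],0.05],
    [[0,0,0],[0,0,0],0.05],
  ],
)

```text
time: 10.68
eef_pos: [0.5791, -0.1156, 0.0532]
tcp_rot: [0.708, 0.706, 0.001, -0.0]
contact_force: [-2.3, 0.3, 5.0]
opening: 0.775
finger_force: 47.5
```

Emit:
drive_tool(
  moves=[
    [[0,0,0],[0,0,0],0.07],
    [[0,0,0],[0,0,0],0.08],
    [[0,0,0],[0,0,-0.005],0.085],
    [[0,0,0],[0,0,-0.04],0.085],
    [[0,0,0],[-0.02,0,-0.06],0.085],
  ],
)

```text
time: 11.3
eef_pos: [0.5772, -0.1342, 0.1556]
tcp_rot: [0.708, 0.706, 0.0, -0.003]
contact_force: [1.2, -1.6, -0.1]
opening: 1.0
finger_force: 0.0
```

Emit:
drive_tool(
  moves=[
    [[0,0,0],[-0.03,0,-0.035],0.085],
    [[0,0,0],[0,0,0],0.085],
    [[0,0,0],[0,0,0],0.085],
  ],
)

```text
time: 11.68
eef_pos: [0.578, -0.1651, 0.1907]
tcp_rot: [0.709, 0.706, 0.001, -0.001]
contact_force: [0.0, 0.7, -0.6]
opening: 0.994
finger_force: 0.0
```

```bash
python3 - <<'E'
from plant import ctrl
from h import *
d={n:ctrl.read_camera(n) for n in ["side","scene","wrist"]}
s=ctrl.get_state();pickle.dump((d,s),open("cams6.pkl","wb"));print(s["opening"],s["eef_pos"],s["tcp_rot"])
w=d["wrist"];im=w["image"]
def brownc(w,z,c0,R=.045):
    h=cv2.cvtColor(w["image"],cv2.COLOR_RGB2HSV);m=cv2.inRange(h,(0,120,15),(15,255,150));m=cv2.morphologyEx(m,cv2.MORPH_OPEN,np.ones((3,3),np.uint8))
    M=np.zeros_like(m);u=proj(w,np.array([*c0,z]));cv2.circle(M,tuple(int(v) for v in u),int(R*w["fx"]/np.linalg.norm(np.array([*c0,z])+np.array(w["R"]).T@w["t"])),255,-1)
    cs,_=cv2.findContours(m&M,cv2.RETR_EXTERNAL,cv2.CHAIN_APPROX_NONE);c=max(cs,key=cv2.contourArea)
    return fitc([plane(w,p,z)[:2] for p in cv2.convexHull(c)[:,0].astype(float)])
print("disc wrist",brownc(w,.052,(.5804,-.112)),"side",brownc(d["side"],.052,(.5804,-.112)))
for n in("wrist","side"):
    w=d[n];g=cv2.cvtColor(w["image"],cv2.COLOR_RGB2GRAY);bh=cv2.morphologyEx(g,cv2.MORPH_BLACKHAT,np.ones((5,5),np.uint8));ys,xs=np.nonzero(bh>18)
    q=[p for p in (plane(w,(x,y),.042)[:2] for x,y in zip(xs,ys)) if abs(np.hypot(*(p-[.5803,-.112]))-.0372)<.0025]
    print(n,"circle",len(q),fitc(q) if len(q)>5 else "")
a=cv2.resize(im[:,:,::-1],(480,360))
b=cv2.resize(d["side"]["image"][187:267,226:326,::-1],(320,256),interpolation=cv2.INTER_CUBIC)
cv2.imwrite("pics/w6.png",cv2.hconcat([a,cv2.copyMakeBorder(b,0,104,0,0,0)]))
E
```

```text
0.9955903423448392 [ 0.57762048 -0.16440481  0.1894642 ] [ 7.08226461e-01  7.05981792e-01  4.05214993e-04 -2.19677165e-03]
disc wrist (array([ 0.58308164, -0.10464343,  0.02561005]), np.float64(0.00052237795817189)) side (array([ 0.57755664, -0.11672036,  0.03372347]), np.float64(0.0014884494335035137))
wrist circle 287 (array([ 0.58029575, -0.11142167,  0.03683623]), np.float64(0.0004132829605451721))
side circle 15 (array([ 0.57855568, -0.1108069 ,  0.03791041]), np.float64(0.0007169090218475879))
```

View pics/w6.png

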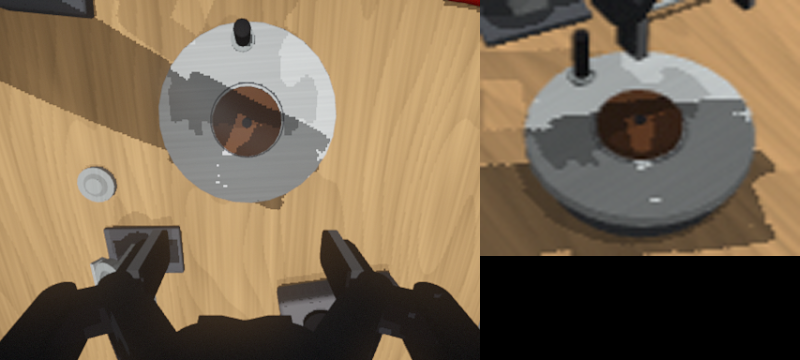

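The last picture shows the disc lying flat inside the engraved circle, concentric to about 1 mm: disc at (247,121), circle at (247,120). Nine pictures are used, so from here I measure numerically. Next is the coil.

Emit:
drive_tool(
  moves=[
    [[0,0,0],[0.044,-0.0075,-0.012],0.085],
    [[0,0,0],[0.044,-0.0075,-0.012],0.085],
    [[0,0,0],[0.044,-0.0075,-0.012],0.085],
    [[0,0,0],[0.044,-0.0075,-0.012],0.085],
    [[0,0,0],[0.044,-0.0075,-0.012],0.085],
  ],
)

```text
time: 12.45
eef_pos: [0.5408, 0.0564, 0.2509]
tcp_rot: [0.708, 0.706, 0.0, -0.001]
contact_force: [0.5, 0.6, 0.1]
opening: 0.997
finger_force: 0.0
```

Emit:
drive_tool(
  moves=[
    [[0,0,0],[0.044,-0.0075,-0.012],0.085],
    [[0,0,-0.175],[0,0,0],0.085],
    [[0,0,-0.175],[0,0,0],0.085],
    [[0,0,-0.175],[0,0,0],0.085],
    [[0,0,-0.175],[0,0,0],0.085],
  ],
)

```text
time: 13.08
eef_pos: [0.5338, 0.0991, 0.2625]
tcp_rot: [0.42, 0.907, 0.0, -0.001]
contact_force: [1.3, 0.4, 0.4]
opening: 0.995
finger_force: 0.0
```

Emit:
drive_tool(
  moves=[
    [[0,0,-0.175],[0,0,0],0.085],
    [[0,0,-0.175],[0,0,0],0.085],
    [[0,0,-0.175],[0,0,0],0.085],
    [[0,0,-0.175],[0,0,0],0.085],
    [[0,0,-0.175],[0,0,0],0.085],
  ],
)

```text
time: 13.7
eef_pos: [0.5338, 0.099, 0.2625]
tcp_rot: [-0.003, 1.0, 0.001, -0.001]
contact_force: [-0.4, 0.2, 0.4]
opening: 0.995
finger_force: 0.0
```

Emit:
drive_tool(
  moves=[
    [[0,-0.175,0],[0,0,0],0.085],
    [[0,-0.175,0],[0,0,0],0.085],
    [[0,-0.175,0],[0,0,0],0.085],
    [[0,0,0],[0,0,0],0.085],
  ],
)

```text
time: 14.2
eef_pos: [0.5314, 0.0991, 0.2603]
tcp_rot: [-0.0, 0.967, 0.001, 0.256]
contact_force: [-0.3, 0.7, -0.5]
opening: 0.996
finger_force: 0.0
```

```bash
python3 - <<'E'
from plant import ctrl
from h import *
d={n:ctrl.read_camera(n) for n in ["side","scene","wrist"]}
s=ctrl.get_state();pickle.dump((d,s),open("cams7.pkl","wb"));print(s["eef_pos"],s["tcp_rot"])
# disc check
D,_=pickle.load(open("cams6.pkl","rb"))
for n in("wrist","side"):
    for w in ([D["wrist"]] if n=="wrist" else [D["side"],d["side"]]):
        hsv=cv2.cvtColor(w["image"],cv2.COLOR_RGB2HSV);m=cv2.inRange(hsv,(0,70,10),(18,255,255))
        u=proj(w,np.array([.5803,-.112,.052])).astype(int);M=np.zeros_like(m);cv2.circle(M,tuple(map(int,u)),46 if n=="wrist" else 17,255,-1)
        cs,_=cv2.findContours(m&M,cv2.RETR_EXTERNAL,cv2.CHAIN_APPROX_NONE);c=max(cs,key=cv2.contourArea)
        print("disc",n,fitc([plane(w,p,.052)[:2] for p in cv2.convexHull(c)[:,0].astype(float)]))
# coil
cw=d["wrist"]
x,e=tri([D["side"],d["side"]][:1]+[pickle.load(open("cams0.pkl","rb"))["scene"]],[(232.4,165.7),(298.2,192)]);print("coil coarse",x,e)
u=proj(cw,x);print("px",u)
hsv=cv2.cvtColor(cw["image"],cv2.COLOR_RGB2HSV)
print(hsv[int(u[1])-6:int(u[1])+40:5,int(u[0])].tolist())
print(hsv[int(u[1]),int(u[0])-50:int(u[0])+50:6].tolist())
E
```

```text
[0.53541485 0.09861149 0.26484559] [-8.91161228e-07  9.65710596e-01  9.51401398e-04  2.59619219e-01]
disc wrist (array([ 0.58012441, -0.11151856,  0.03300709]), np.float64(0.00014742205185288085))
disc side (array([ 0.57748839, -0.11623187,  0.03509216]), np.float64(0.0011940532861168043))
disc side (array([ 0.57730683, -0.11611275,  0.03511135]), np.float64(0.001147463491634755))
coil coarse [0.58914924 0.10559238 0.09116609] [0.0027, 0.0027]
px [266.67685499 137.9598743 ]
[[20, 4, 187], [9, 42, 122], [13, 47, 125], [12, 121, 120], [11, 139, 152], [12, 139, 191], [12, 141, 197], [12, 145, 201], [45, 2, 210], [75, 3, 202]]
[[17, 106, 202], [18, 107, 201], [18, 107, 201], [13, 131, 171], [12, 135, 194], [12, 136, 191], [10, 78, 141], [10, 48, 128], [14, 46, 123], [11, 40, 121], [11, 143, 161], [11, 146, 191], [11, 145, 192], [17, 111, 190], [18, 109, 191], [18, 109, 191], [18, 109, 191]]
```

```bash
cat >> h.py <<'E'
def fit_on(w,pts,ctr,n,r):
    # circle of radius r on the plane through ctr with normal n, robust
    ex=np.cross([0,1,0],n);ex/=np.linalg.norm(ex);ey=np.cross(n,ex)
    Q=np.array([rplane(w,p,ctr,n)-ctr for p in pts]);uv=np.c_[Q@ex,Q@ey]
    v,res=fitc(uv,r);v2,_=fitc(uv);return ctr+v[0]*ex+v[1]*ey,res,v2
def white(w,u,r,lo=150,smax=40,amin=40):
    hsv=cv2.cvtColor(w["image"],cv2.COLOR_RGB2HSV);m=cv2.inRange(hsv,(0,0,lo),(179,smax,255))
    M=np.zeros_like(m);cv2.circle(M,(int(u[0]),int(u[1])),r,255,-1)
    c=cv2.connectedComponentsWithStats(m&M);return [(c[2][i].tolist(),c[3][i].round(1).tolist()) for i in range(1,c[0]) if c[2][i][4]>=amin]
E
python3 - <<'E'
from h import *
d,s=pickle.load(open("cams7.pkl","rb"));w=d["wrist"]
hsv=cv2.cvtColor(w["image"],cv2.COLOR_RGB2HSV);m=cv2.inRange(hsv,(4,115,60),(14,255,255))
m[200:]=0;m=cv2.morphologyEx(m,cv2.MORPH_OPEN,np.ones((3,3),np.uint8))
M=np.zeros_like(m);cv2.circle(M,(263,140),48,255,-1)
cs,hi=cv2.findContours(m&M,cv2.RETR_CCOMP,cv2.CHAIN_APPROX_NONE)
i=max(range(len(cs)),key=lambda j:cv2.contourArea(cs[j]));c=cs[i]
print("outer",cv2.boundingRect(c),cv2.fitEllipse(c))
for j in range(len(cs)):
    if hi[0][j][3]==i and len(cs[j])>10: print("hole",cv2.boundingRect(cs[j]),cv2.fitEllipse(cs[j]))
for x in white(w,(263,140),75): print(x)
x=np.array([.589,.1,.09]);n=np.array([-.5,0,.866]);o=-np.array(w["R"]).T@w["t"]
v=o-x;print("obl",np.degrees(np.arccos(v@n/np.linalg.norm(v))),"dir",v/np.linalg.norm(v),"o",o)
pts=cv2.convexHull(c)[:,0].astype(float)
print(fit_on(w,pts,x,n,.032))
sd=d["side"];e,a=blob(None,cv2.inRange(cv2.cvtColor(sd["image"],cv2.COLOR_RGB2HSV),(3,110,60),(13,255,255)),(234,168),18);print(e,a)
E
```

```text
outer (234, 108, 59, 59) ((263.0654602050781, 137.00946044921875), (58.62968826293945, 59.4704475402832), 147.54464721679688)
hole (251, 125, 23, 24) ((262.19573974609375, 136.3571014404297), (20.665010452270508, 24.247604370117188), 42.229896545410156)
([256, 127, 16, 9, 102], [263.7, 130.6])
([210, 156, 4, 39, 120], [211.1, 174.3])
([239, 160, 31, 19, 322], [253.3, 170.4])
obl 7.61720514399841 dir [-0.61022049 -0.0035925   0.79222348] o [0.4023376  0.09890108 0.33233591]
(array([0.58977272, 0.10175085, 0.09044614]), np.float64(0.00027926517989989436), array([0.00094183, 0.00181307, 0.03171135]))
((234.79815673828125, 168.34410095214844), (22.60894775390625, 22.917625427246094), 89.52534484863281) 413.0
```

```bash
cat >> h.py <<'E'
def endyaw(w,box_u,c,psi0,th):
    """yaw from the side edges of the far board end (white blob around pixel box_u)"""
    hsv=cv2.cvtColor(w["image"],cv2.COLOR_RGB2HSV);m=cv2.inRange(hsv,(0,0,150),(179,40,255))
    k,lab,st,_=cv2.connectedComponentsWithStats(m);i=lab[int(box_u[1]),int(box_u[0])]
    psi=psi0
    for _ in range(4):
        n=np.array([-.5*np.cos(psi),-.5*np.sin(psi),.866]);q=c-th*n;L=[];Rr=[]
        for y in range(st[i][1]+3,st[i][1]+st[i][3]-3):
            xs=np.nonzero(lab[y]==i)[0]
            L.append(rplane(w,(xs[0]-.5,y),q,n));Rr.append(rplane(w,(xs[-1]+.5,y),q,n))
        L,Rr=np.array(L),np.array(Rr);mid=(L+Rr)/2
        a=[np.arctan(np.polyfit(P[:,0],P[:,1],1)[0]) for P in(L,Rr,mid)]
        v=mid.mean(0)-q;psi=np.arctan2(v[1],v[0])
    return "edges",np.round(a,3),"centre line",round(float(psi),3),"width",np.linalg.norm(L-Rr,axis=1).round(4)[::4],"end-centre",np.round(v,4)
E
python3 - <<'E'
from h import *
d,s=pickle.load(open("cams7.pkl","rb"));w=d["wrist"]
D0=pickle.load(open("cams0.pkl","rb"))
print(tri([w,D0["side"],D0["scene"]],[(262.9,136.9),(232.4,165.7),(298.2,192)]),tri([w,D0["side"]],[(262.9,136.9),(232.4,165.7)]))
print(endyaw(w,(253,172),np.array([.590,.1018,.0895]),-.1,.03))
d1,_=pickle.load(open("cams1.pkl","rb"))
print("disc check",endyaw(d1["wrist"],(254,177),np.array([.4575,.303,.0715]),-.15,.01))
E
```

```text
(array([0.58845519, 0.10390385, 0.09119326]), [0.0024, 0.0021, 0.0038]) (array([0.58890804, 0.10167211, 0.09126397]), [0.001, 0.001])
('edges', array([0.154, 1.092, 0.827]), 'centre line', -0.264, 'width', array([0.0084, 0.0206, 0.0367, 0.0271]), 'end-centre', array([ 0.0361, -0.0098,  0.0216]))
disc check ('edges', array([-0.112,  0.792,  0.406]), 'centre line', -0.163, 'width', array([0.0091, 0.0368, 0.037 ]), 'end-centre', array([ 0.0354, -0.0058,  0.0207]))
```

```bash
python3 - <<'E'
from h import *
d,s=pickle.load(open("cams7.pkl","rb"))
c=np.array([.5893,.1017,.0905]);psi=-.264;n=np.array([-.5*np.cos(psi),-.5*np.sin(psi),.866])
go(s,c+.07*n,gtool(psi));go(s,c-.01*n,gtool(psi))
E
```

```text
turn [0.134 0.001 0.228] shift(cur axes) [0.0396 0.012  0.1085] shift(target axes) [0.0428 0.017  0.1066]
turn [0.134 0.001 0.228] shift(cur axes) [0.041  0.0014 0.1878] shift(target axes) [0.0428 0.017  0.1866]
```

Emit:
drive_tool(
  moves=[
    [[0,0,0],[0.02,0.006,0.054],0.085],
    [[0,0,0],[0.02,0.006,0.054],0.085],
    [[0.067,0,0.114],[0,0,0],0.085],
    [[0.067,0,0.114],[0,0,0],0.085],
    [[0,0,0],[0,0,0.03],0.085],
  ],
)

```text
time: 14.98
eef_pos: [0.5722, 0.1081, 0.1273]
tcp_rot: [0.119, 0.958, -0.031, 0.26]
contact_force: [0.7, -1.2, 0.5]
opening: 0.995
finger_force: 0.0
```

Emit:
drive_tool(
  moves=[
    [[0,0,0],[0,0,0],0.085],
  ],
)

```text
time: 15.1
eef_pos: [0.5693, 0.1068, 0.1229]
tcp_rot: [0.119, 0.959, -0.032, 0.255]
contact_force: [-0.9, -0.5, -0.0]
opening: 0.994
finger_force: 0.0
```

```bash
python3 - <<'E'
from plant import ctrl
from h import *
d={n:ctrl.read_camera(n) for n in ["wrist"]}
s=ctrl.get_state();pickle.dump((d,s),open("cams8.pkl","wb"));w=d["wrist"]
c=np.array([.5893,.1017,.0905]);psi=-.264;n=np.array([-.5*np.cos(psi),-.5*np.sin(psi),.866])
go(s,c-.01*n,gtool(psi))
u=proj(w,c);print(u)
hsv=cv2.cvtColor(w["image"],cv2.COLOR_RGB2HSV);m=cv2.inRange(hsv,(4,115,60),(14,255,255));m=cv2.morphologyEx(m,cv2.MORPH_OPEN,np.ones((3,3),np.uint8))
M=np.zeros_like(m);cv2.circle(M,tuple(map(int,u)),85,255,-1)
cs,hi=cv2.findContours(m&M,cv2.RETR_CCOMP,cv2.CHAIN_APPROX_NONE);i=max(range(len(cs)),key=lambda j:cv2.contourArea(cs[j]))
print(cv2.boundingRect(cs[i]),cv2.fitEllipse(cs[i]))
T=Ro.from_quat(s["tcp_rot"])
p,res,v=fit_on(w,cv2.convexHull(cs[i])[:,0].astype(float),c,n,.032);print(p,res,v,"tool",T.inv().apply(p-s["eef_pos"]))
for j in range(len(cs)):
    if hi[0][j][3]==i and len(cs[j])>30:
        p=rplane(w,cv2.fitEllipse(cs[j])[0],c,n);print("hole",cv2.boundingRect(cs[j]),"tool",T.inv().apply(p-s["eef_pos"]))
for z in white(w,u,140): print(z)
E
```

```text
turn [ 0.008 -0.002  0.015] shift(cur axes) [-0.0011 -0.0002  0.0492] shift(target axes) [-0.001   0.0002  0.0492]
[260.00197288 232.23196624]
(212, 178, 100, 111) ((261.185791015625, 229.07598876953125), (96.17656707763672, 105.25936889648438), 20.669584274291992)
[0.58832046 0.10309055 0.08974454] 0.0013708095146531644 [-0.00095767  0.00148755  0.03317504] tool [0.00038948 0.0010082  0.03924678]
hole (245, 214, 35, 21) tool [0.00451031 0.00110535 0.03925391]
([120, 211, 10, 38, 237], [124.2, 230.5])
```

Emit:
drive_tool(
  moves=[
    [[0.008,0,0.015],[0,0.001,0.025],0.085],
    [[0,0,0],[0,0,0.024],0.085],
    [[0,0,0],[0,0,0],0.085],
    [[0,0,0],[0,0,0],0.06],
    [[0,0,0],[0,0,0],0.045],
  ],
  grip_force=60,
)

```text
time: 15.78
eef_pos: [0.5928, 0.1019, 0.0843]
tcp_rot: [0.127, 0.957, -0.034, 0.257]
contact_force: [-5.0, -1.0, 5.4]
opening: 0.741
finger_force: 63.6
```

Emit:
drive_tool(
  moves=[
    [[0,0,0],[0,0,0],0.045],
    [[0,0,0],[0,0,0],0.045],
  ],
)

```text
time: 16.02
eef_pos: [0.5928, 0.1019, 0.0843]
tcp_rot: [0.127, 0.957, -0.034, 0.258]
contact_force: [-4.8, -0.8, 5.1]
opening: 0.736
finger_force: 63.6
```

Emit:
drive_tool(
  moves=[
    [[0,0,0],[0,0,-0.02],0.045],
    [[0,0,0],[0,0,-0.02],0.045],
    [[0,0,0],[-0.02,0,-0.035],0.045],
    [[0,0,0],[-0.02,0,-0.035],0.045],
    [[0,0.175,0],[0,0,0],0.045],
  ],
)

```text
time: 16.65
eef_pos: [0.5719, 0.1084, 0.2013]
tcp_rot: [0.128, 0.976, -0.021, 0.172]
contact_force: [0.3, -1.2, -4.2]
opening: 0.735
finger_force: 67.3
```

Emit:
drive_tool(
  moves=[
    [[0,0.175,0],[0,0,0],0.045],
    [[0,0.174,0],[0,0,0],0.045],
    [[0,0,0.163],[0,0,0],0.045],
    [[0,0,0.163],[0,0,0],0.045],
    [[0,0,0.163],[0,0,0],0.045],
  ],
)

```text
time: 17.27
eef_pos: [0.5722, 0.1073, 0.1976]
tcp_rot: [0.37, 0.929, 0.001, -0.0]
contact_force: [-0.8, 0.1, -2.9]
opening: 0.737
finger_force: 67.3
```

Emit:
drive_tool(
  moves=[
    [[0,0,0.163],[0,0,0],0.045],
    [[0,0,0.163],[0,0,0],0.045],
    [[0,0,0.163],[0,0,0],0.045],
    [[0,0,0.163],[0,0,0],0.045],
    [[0,0,0.163],[0,0,0],0.045],
  ],
)

```text
time: 17.9
eef_pos: [0.5721, 0.1074, 0.1976]
tcp_rot: [0.708, 0.707, 0.0, -0.0]
contact_force: [-0.2, -0.1, -3.2]
opening: 0.733
finger_force: 67.3
```

Emit:
drive_tool(
  moves=[
    [[0,0,0],[-0.0465,0.001,-0.002],0.045],
    [[0,0,0],[-0.0465,0.001,-0.002],0.045],
    [[0,0,0],[-0.0465,0.001,-0.002],0.045],
    [[0,0,0],[-0.0465,0.001,-0.002],0.045],
    [[0,0,0],[-0.0465,0.001,-0.002],0.045],
  ],
)

```text
time: 18.52
eef_pos: [0.578, -0.1263, 0.2077]
tcp_rot: [0.706, 0.708, 0.001, -0.0]
contact_force: [0.1, 0.3, -3.5]
opening: 0.738
finger_force: 67.3
```

Emit:
drive_tool(
  moves=[
    [[0,0,0],[-0.0465,0.001,-0.002],0.045],
    [[0,0,0],[0,0,0],0.045],
    [[0,0,0],[0,0,0],0.045],
  ],
)

```text
time: 18.9
eef_pos: [0.5792, -0.1713, 0.2092]
tcp_rot: [0.706, 0.708, 0.001, -0.001]
contact_force: [-0.3, 0.5, -3.3]
opening: 0.732
finger_force: 67.3
```

```bash
cat >> h.py <<'E'
def mask_hull(w,lo,hi,u,r):
    hsv=cv2.cvtColor(w["image"],cv2.COLOR_RGB2HSV);m=cv2.inRange(hsv,lo,hi);m=cv2.morphologyEx(m,cv2.MORPH_OPEN,np.ones((3,3),np.uint8))
    M=np.zeros_like(m);cv2.circle(M,(int(u[0]),int(u[1])),r,255,-1)
    cs,hr=cv2.findContours(m&M,cv2.RETR_CCOMP,cv2.CHAIN_APPROX_NONE);i=max(range(len(cs)),key=lambda j:cv2.contourArea(cs[j]))
    holes=[cs[j] for j in range(len(cs)) if hr[0][j][3]==i and len(cs[j])>25]
    return cv2.convexHull(cs[i])[:,0].astype(float),holes
E
python3 - <<'E'
from plant import ctrl
from h import *
d={n:ctrl.read_camera(n) for n in ["wrist","side","scene"]}
s=ctrl.get_state();pickle.dump((d,s),open("cams9.pkl","wb"));w=d["wrist"]
T=Ro.from_quat(s["tcp_rot"]);print(s["eef_pos"],s["opening"],T.as_matrix().round(3).tolist())
h,_=mask_hull(w,(0,70,10),(18,255,255),proj(w,np.array([.5803,-.112,.052])),46)
print("disc",fitc([plane(w,p,.052)[:2] for p in h]))
top=s["eef_pos"]-T.apply([0,0,.01]);u=proj(w,top);print(u)
n=-T.apply([0,0,1.])
h,ho=mask_hull(w,(3,100,20),(15,255,255),u,80)
p,res,v=fit_on(w,h,top,n,.032);print(h.min(0),h.max(0),res,v,"tool",T.inv().apply(p-s["eef_pos"]))
for q in ho: print("hole",cv2.boundingRect(q),T.inv().apply(rplane(w,cv2.fitEllipse(q)[0],top,n)-s["eef_pos"]))
cv2.imwrite("pics/w9.png",w["image"][:,:,::-1])
E
```

```text
[ 0.57957962 -0.17051527  0.20906628] 0.7389293336482419 [[-0.005, 1.0, 0.0], [1.0, 0.005, 0.001], [0.001, 0.0, -1.0]]
disc (array([ 0.58033015, -0.11143553,  0.0328231 ]), np.float64(0.0002921768587048207))
[259.81628124 274.46192562]
[196. 195.] [328. 326.] 0.0011326980442108586 [0.00054486 0.00406746 0.03385558] tool [ 0.00233101  0.00070306 -0.01      ]
hole (243, 250, 38, 17) [ 0.00916723  0.00063643 -0.01      ]
```

```bash
python3 - <<'E'
from h import *
d,s=pickle.load(open("cams9.pkl","rb"));w=d["wrist"];T=Ro.from_quat(s["tcp_rot"]);n=-T.apply([0,0,1.])
h,ho=mask_hull(w,(3,100,20),(15,255,255),(260,274),80)
for t in(.008,.010,.012):
    top=s["eef_pos"]-T.apply([0,0,t]);f=lambda x,y:T.inv().apply(rplane(w,(x,y),top,n)-s["eef_pos"])[:2].round(4)
    b=h[h[:,1]>270]   # rear half: top-face edge only
    Q=np.array([f(*p) for p in b]);print(t,"bot edge",f(262,326.5),"hole front",f(262,249.5),"rear fit",fitc(Q,.032),fitc(Q)[0])
hsv=cv2.cvtColor(w["image"],cv2.COLOR_RGB2HSV);print(hsv[190:340:6,262].tolist())
E
```

```text
0.008 bot edge [-0.0332  0.001 ] hole front [0.0124 0.0011] rear fit (array([-0.00121309,  0.0006675 ]), np.float64(7.794248932685433e-05)) [-0.00127984  0.0006686   0.03194984]
0.01 bot edge [-0.0313  0.001 ] hole front [0.0135 0.0011] rear fit (array([0.00088821, 0.00067062]), np.float64(0.00022540874877712003)) [0.00012395 0.00066336 0.03142435]
0.012 bot edge [-0.0294  0.001 ] hole front [0.0147 0.0011] rear fit (array([0.00300444, 0.00071394]), np.float64(0.00040113434125192693)) [0.00151805 0.00066895 0.03086891]
[[90, 3, 161], [11, 126, 97], [11, 131, 99], [10, 129, 99], [10, 136, 101], [10, 141, 105], [11, 148, 102], [10, 147, 106], [10, 148, 105], [11, 152, 104], [10, 151, 105], [18, 103, 217], [18, 103, 216], [10, 149, 96], [10, 148, 98], [11, 156, 98], [10, 151, 98], [10, 155, 99], [11, 151, 118], [11, 154, 137], [10, 149, 139], [11, 155, 138], [11, 147, 139], [18, 105, 207], [18, 105, 207]]
```

Emit:
drive_tool(
  moves=[
    [[0,0,0],[0.03,0,0],0.045],
    [[0,0,0],[0.03,0,0.025],0.045],
    [[0,0,0],[0,0,0.045],0.045],
    [[0,0,0],[0,0,0.04],0.045],
    [[0,0,0],[0,0,0.017],0.045],
  ],
)

```text
time: 19.68
eef_pos: [0.5779, -0.11, 0.0794]
tcp_rot: [0.705, 0.709, -0.001, -0.002]
contact_force: [-0.7, 0.9, -2.8]
opening: 0.738
finger_force: 67.2
```

Emit:
drive_tool(
  moves=[
    [[0,0,0],[0,0,0],0.045],
    [[0,0,0],[0,0,0],0.045],
  ],
)

```text
time: 19.92
eef_pos: [0.5812, -0.1122, 0.0844]
tcp_rot: [0.706, 0.708, 0.001, 0.002]
contact_force: [0.1, -0.0, -2.0]
opening: 0.735
finger_force: 67.3
```

```bash
python3 - <<'E'
from plant import ctrl
from h import *
d={n:ctrl.read_camera(n) for n in ["wrist","side","scene"]}
s=ctrl.get_state();pickle.dump((d,s),open("cams10.pkl","wb"));w=d["wrist"];print(s["eef_pos"],s["contact_force"])
hsv=cv2.cvtColor(w["image"],cv2.COLOR_RGB2HSV)
a=proj(w,np.array([.5803,-.1115+.0375,.042]));b=proj(w,np.array([.5803,-.1115+.034,.052]));b2=proj(w,np.array([.5803,-.1115+.034,.042]));c=proj(w,np.array([.5803,-.1115+.032,.058]))
print("pred circle,disc top,disc bottom,coil bottom",a,b,b2,c)
x=int(b[0])
for y in range(int(a[1])-6,int(c[1])+14): print(y,hsv[y,x].tolist(),end=" ")
cv2.imwrite("pics/w10.png",cv2.vconcat([cv2.resize(w["image"][100:370,100:420,::-1],(640,540),interpolation=cv2.INTER_CUBIC)]))
E
```

```text
[ 0.58093684 -0.11236235  0.08431182] [-0.231278    0.44416654 -2.35050473]
pred circle,disc top,disc bottom,coil bottom [258.04722675 171.29640729] [257.93767898 181.4264999 ] [258.04702575 176.80396742] [257.86641283 187.84552646]
165 [90, 4, 116] 166 [90, 4, 115] 167 [90, 2, 115] 168 [90, 4, 115] 169 [90, 4, 118] 170 [105, 4, 119] 171 [120, 2, 111] 172 [110, 9, 82] 173 [120, 12, 62] 174 [105, 5, 99] 175 [90, 4, 118] 176 [90, 6, 118] 177 [90, 6, 120] 178 [12, 14, 93] 179 [10, 106, 58] 180 [8, 98, 57] 181 [8, 105, 56] 182 [9, 102, 60] 183 [10, 112, 66] 184 [8, 106, 65] 185 [8, 107, 62] 186 [8, 115, 60] 187 [9, 119, 62] 188 [10, 121, 59] 189 [10, 121, 61] 190 [8, 123, 60] 191 [11, 132, 60] 192 [11, 134, 59] 193 [12, 136, 58] 194 [10, 140, 84] 195 [10, 131, 97] 196 [11, 143, 96] 197 [9, 141, 96] 198 [9, 143, 93] 199 [9, 134, 93] 200 [10, 145, 95]
```

Emit:
drive_tool(
  moves=[
    [[0,0,0],[0.001,0,0.002],0.045],
    [[0,0,0],[0,0,0],0.045],
    [[0,0,0],[0,0,0],0.045],
    [[0,0,0],[0,0,0],0.045],
    [[0,0,0],[0,0,0],0.045],
  ],
)

```text
time: 20.7
eef_pos: [0.5797, -0.1108, 0.0802]
tcp_rot: [0.706, 0.708, 0.0, -0.0]
contact_force: [-0.6, -0.7, -2.4]
opening: 0.737
finger_force: 67.3
```

```bash
python3 - <<'E'
from plant import ctrl
from h import *
d={n:ctrl.read_camera(n) for n in ["wrist"]}
s=ctrl.get_state();pickle.dump((d,s),open("cams11.pkl","wb"));w=d["wrist"];print(s["eef_pos"],s["contact_force"])
hsv=cv2.cvtColor(w["image"],cv2.COLOR_RGB2HSV)
zb=s["eef_pos"][2]-.022
pr=[proj(w,np.array([.5803,-.1115+r,z])).round(1).tolist() for r,z in((.0375,.042),(.034,.042),(.034,.052),(.032,zb),(.031,zb),(.032,zb+.002))];print(pr)
x=int(pr[0][0]);v=hsv[:,x,2];print([(y,int(v[y]),int(hsv[y,x,1])) for y in range(int(pr[0][1])-2,int(pr[3][1])+10)])
# left/right at coil's lower part: extents of coil mask vs disc mask on rows
print(fitc([plane(w,p,.052)[:2] for p in mask_hull(w,(0,70,10),(18,255,255),pr[2],12)[0]])[0])
T=Ro.from_quat(s["tcp_rot"]);n=-T.apply([0,0,1.]);u=proj(w,s["eef_pos"])
h,ho=mask_hull(w,(3,100,78),(15,255,255),u,85);print(h.min(0),h.max(0))
top=s["eef_pos"]-T.apply([0,0,.008]);b=h[h[:,1]>u[1]];Q=[rplane(w,p,top,n) for p in b];print("rear fit",fitc(Q,.032),fitc(Q))
E
```

```text
[ 0.57963317 -0.11081745  0.08021448] [ 0.06249093 -0.32054831 -4.0916269 ]
[[260.8, 175.3], [260.8, 180.9], [260.7, 185.9], [260.7, 192.7], [260.7, 194.4], [260.7, 193.9]]
[(173, 115, 4), (174, 115, 7), (175, 110, 5), (176, 81, 3), (177, 53, 29), (178, 97, 3), (179, 118, 6), (180, 114, 2), (181, 116, 4), (182, 94, 14), (183, 61, 96), (184, 54, 113), (185, 54, 109), (186, 56, 105), (187, 62, 103), (188, 64, 116), (189, 60, 119), (190, 60, 119), (191, 60, 123), (192, 58, 127), (193, 62, 127), (194, 86, 136), (195, 97, 134), (196, 93, 143), (197, 94, 138), (198, 93, 137), (199, 92, 136), (200, 91, 149), (201, 94, 144)]
[ 0.57985402 -0.07805739  0.00621989]
[196. 194.] [326. 326.]
rear fit (array([ 0.58058545, -0.11078369]), np.float64(0.00015490006962069758)) (array([ 0.58062322, -0.11119097,  0.03167787]), np.float64(0.00013727778301768356))
```

Emit:
drive_tool(
  moves=[
    [[0,0,0],[0,0,0.003],0.045],
    [[0,0,0],[0,0,0],0.045],
    [[0,0,0],[0,0,0.001],0.045],
    [[0,0,0],[0,0,0],0.045],
  ],
)

```text
time: 21.25
eef_pos: [0.5796, -0.1108, 0.0761]
tcp_rot: [0.706, 0.708, 0.0, -0.0]
contact_force: [0.3, 0.2, -4.0]
opening: 0.738
finger_force: 67.3
```

Emit:
drive_tool(
  moves=[
    [[0,0,0],[0,0,0.001],0.045],
    [[0,0,0],[0,0,0],0.045],
  ],
)

```text
time: 21.5
eef_pos: [0.5796, -0.1108, 0.0752]
tcp_rot: [0.706, 0.708, 0.0, -0.0]
contact_force: [-0.3, 0.2, -2.4]
opening: 0.738
finger_force: 67.3
```

Emit:
drive_tool(
  moves=[
    [[0,0,0],[0,0,0.001],0.045],
    [[0,0,0],[0,0,0],0.045],
  ],
)

```text
time: 21.75
eef_pos: [0.5796, -0.1108, 0.0741]
tcp_rot: [0.706, 0.708, 0.0, -0.0]
contact_force: [0.1, 0.2, -2.7]
opening: 0.738
finger_force: 67.3
```

Emit:
drive_tool(
  moves=[
    [[0,0,0],[0,0,0.001],0.045],
    [[0,0,0],[0,0,0],0.045],
  ],
)

```text
time: 22.0
eef_pos: [0.5796, -0.1108, 0.0731]
tcp_rot: [0.706, 0.708, 0.0, -0.0]
contact_force: [0.8, 0.3, -3.3]
opening: 0.734
finger_force: 67.3
```

Emit:
drive_tool(
  moves=[
    [[0,0,0],[0,0,0.0005],0.045],
    [[0,0,0],[0,0,0],0.045],
  ],
)

```text
time: 22.25
eef_pos: [0.5797, -0.1108, 0.0729]
tcp_rot: [0.706, 0.708, 0.0, -0.0]
contact_force: [-0.5, -0.5, -1.8]
opening: 0.738
finger_force: 67.5
```

Emit:
drive_tool(
  moves=[
    [[0,0,0],[0,0,0.0005],0.045],
    [[0,0,0],[0,0,0],0.045],
  ],
)

```text
time: 22.5
eef_pos: [0.5797, -0.1109, 0.0728]
tcp_rot: [0.706, 0.708, 0.0, -0.0]
contact_force: [-1.2, 1.0, 1.5]
opening: 0.732
finger_force: 67.8
```

Emit:
drive_tool(
  moves=[
    [[0,0,0],[0,0,0],0.067],
    [[0,0,0],[0,0,0],0.075],
    [[0,0,0],[0,0,0],0.085],
    [[0,0,0],[0,0,-0.02],0.085],
    [[0,0,0],[0,0,-0.04],0.085],
  ],
)

```text
time: 23.12
eef_pos: [0.5786, -0.1105, 0.1321]
tcp_rot: [0.706, 0.708, -0.0, -0.002]
contact_force: [0.6, -0.3, 0.2]
opening: 0.992
finger_force: 0.0
```

Emit:
drive_tool(
  moves=[
    [[0,0,0],[-0.03,0,-0.04],0.085],
    [[0,0,0],[-0.03,0,-0.04],0.085],
    [[0,0,0],[0,0,0],0.085],
    [[0,0,0],[0,0,0],0.085],
    [[0,0,0],[0,0,0],0.085],
  ],
)

```text
time: 23.75
eef_pos: [0.5789, -0.1698, 0.2105]
tcp_rot: [0.706, 0.708, -0.0, -0.002]
contact_force: [-0.5, -0.2, -0.3]
opening: 0.991
finger_force: 0.0
```

```bash
python3 - <<'E'
from plant import ctrl
from h import *
d={n:ctrl.read_camera(n) for n in ["wrist","side","scene"]}
s=ctrl.get_state();pickle.dump((d,s),open("cams12.pkl","wb"));w=d["wrist"];print(s["eef_pos"])
u=proj(w,np.array([.5803,-.1115,.082]));print(u)
h,ho=mask_hull(w,(3,100,15),(15,255,255),u,60);print(h.min(0),h.max(0))
print("hull fit",fitc([plane(w,p,.082)[:2] for p in h],.032),fitc([plane(w,p,.082)[:2] for p in h]))
for q in ho: print("hole",cv2.boundingRect(q),plane(w,cv2.fitEllipse(q)[0],.082))
g=cv2.cvtColor(w["image"],cv2.COLOR_RGB2GRAY);bh=cv2.morphologyEx(g,cv2.MORPH_BLACKHAT,np.ones((5,5),np.uint8));ys,xs=np.nonzero(bh>18)
q=[p for p in (plane(w,(x,y),.042)[:2] for x,y in zip(xs,ys)) if abs(np.hypot(*(p-[.5803,-.112]))-.0372)<.0025]
print("circle",len(q),fitc(q))
x=np.array([.433,-.286,.074]);print("cap px",proj(w,x))
E
```

```text
[ 0.5792592  -0.17003985  0.21082558]
[262.26687889 124.95482986]
[232.  87.] [298. 158.]
hull fit (array([ 0.58060696, -0.11015989]), np.float64(0.0008902624540643393)) (array([ 0.58095357, -0.1103252 ,  0.0309892 ]), np.float64(0.00011974765034540244))
circle 228 (array([ 0.5801269 , -0.11172281,  0.03703289]), np.float64(0.00048482940428230814))
cap px [127.76383147 285.67011174]
```

Emit:
drive_tool(
  moves=[
    [[0,0,0],[-0.023,-0.039,-0.007],0.085],
    [[0,0,0],[-0.023,-0.039,-0.007],0.085],
    [[0,0,0],[-0.023,-0.039,-0.007],0.085],
    [[0,0,0],[-0.023,-0.039,-0.007],0.085],
    [[0,0,0],[-0.023,-0.039,-0.007],0.085],
  ],
)

```text
time: 24.52
eef_pos: [0.3838, -0.2867, 0.2467]
tcp_rot: [0.706, 0.708, 0.0, -0.0]
contact_force: [-0.5, -1.2, -0.1]
opening: 0.994
finger_force: 0.0
```

Emit:
drive_tool(
  moves=[
    [[0,0,-0.175],[0,0,0],0.085],
    [[0,0,-0.175],[0,0,0],0.085],
    [[0,0,-0.175],[0,0,0],0.085],
    [[0,0,-0.175],[0,0,0],0.085],
    [[0,0,-0.175],[0,0,0],0.085],
  ],
)

```text
time: 25.15
eef_pos: [0.385, -0.2861, 0.2464]
tcp_rot: [0.337, 0.942, 0.001, -0.0]
contact_force: [0.5, -0.5, -0.3]
opening: 0.995
finger_force: 0.0
```

Emit:
drive_tool(
  moves=[
    [[0,0,-0.175],[0,0,0],0.085],
    [[0,0,-0.175],[0,0,0],0.085],
    [[0,0,-0.175],[0,0,0],0.085],
    [[0,0,-0.175],[0,0,0],0.085],
    [[0,-0.175,0],[0,0,0],0.085],
  ],
)

```text
time: 25.78
eef_pos: [0.3866, -0.2862, 0.2467]
tcp_rot: [-0.006, 0.996, 0.001, 0.09]
contact_force: [0.3, 0.4, -0.1]
opening: 0.995
finger_force: 0.0
```

Emit:
drive_tool(
  moves=[
    [[0,-0.175,0],[0,0,0],0.085],
    [[0,-0.175,0],[0,0,0],0.085],
    [[0,0,0],[0,0,0],0.085],
    [[0,0,0],[0,0,0],0.085],
  ],
)

```text
time: 26.28
eef_pos: [0.3917, -0.2811, 0.2516]
tcp_rot: [0.001, 0.967, -0.0, 0.254]
contact_force: [-0.1, 0.6, 0.7]
opening: 0.997
finger_force: 0.0
```

```bash
python3 - <<'E'
from plant import ctrl
from h import *
d={n:ctrl.read_camera(n) for n in ["wrist","side"]}
s=ctrl.get_state();pickle.dump((d,s),open("cams13.pkl","wb"));w=d["wrist"];print(s["eef_pos"],s["tcp_rot"],s["qpos"])
x=np.array([.433,-.286,.074]);u=proj(w,x);print(u)
cv2.imwrite("pics/w13.png",cv2.hconcat([cv2.resize(w["image"][40:290,110:410,::-1],(600,500),interpolation=cv2.INTER_CUBIC),cv2.resize(pickle.load(open("cams12.pkl","rb"))[0]["side"]["image"][192:256,230:310,::-1],(200,160))[:, :] if 0 else np.zeros((500,0,3),np.uint8)]))
E
```

```text
[ 0.39215503 -0.281159    0.25192065] [ 6.94814756e-04  9.67184163e-01 -3.29280054e-04  2.54075192e-01] [-1.04882499 -0.35550178  2.24951772  0.51741356  1.03586433 -2.83872021]
[255.97051217 126.53107523]
```

View pics/w13.png

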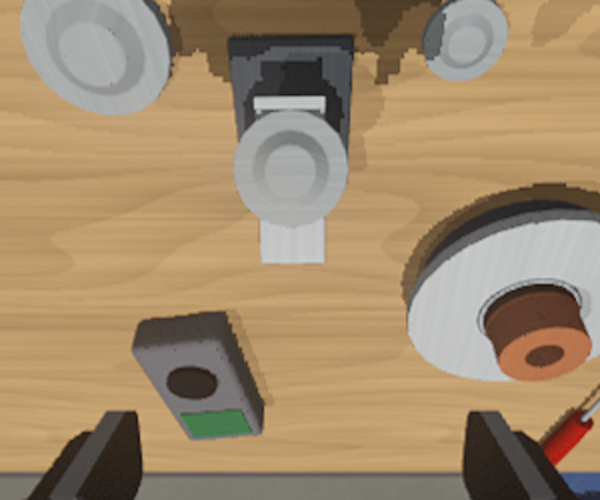

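The wrist view shows the cap with its boss at (291,167) and rim x 233–348, y 109–228. The lip is at (290,104) and the far board end at (292,243), so the board's yaw is about 0. The coil and disc are concentric on the plate. Joint 6 is at its limit, so I'll grasp with the tool turned +0.35 rad about the cap's axis, which is harmless for a round part.

```bash
python3 - <<'E'
from h import *
d,s=pickle.load(open("cams13.pkl","rb"));w=d["wrist"];D0=pickle.load(open("cams0.pkl","rb"))
f=lambda x,y:(110+x/2,40+y/2)
x,e=tri([w,D0["side"]],[f(291,167),(267.2,295)]);print("boss top",x,e)
x2,e=tri([w,D0["side"]],[f(290.5,168.5),(268,296.4)]);print("rim top",x2,e)
psi,L,n=yaw(w,f(290,104),f(292,243),x2,.010);print("psi",psi,L,n)
r=[rplane(w,f(*p),x2,n) for p in((233,168),(348,168),(291,109.5),(291,228))];print("dia",np.linalg.norm(r[0]-r[1]),np.linalg.norm(r[2]-r[3]),(r[0]+r[1])/2,(r[2]+r[3])/2)
c=x2;R=gtool(psi)*Ro.from_rotvec([0,0,.35])
go(s,c+.08*n,R);go(s,c,R)
E
```

```text
boss top [ 0.43183241 -0.28607907  0.07232016] [0.0012, 0.0012]
rim top [ 0.43404073 -0.28683353  0.06845652] [0.0, 0.0]
psi 0.009196806394305864 0.07451365342321802 [-0.49997885 -0.00459834  0.866     ]
dia 0.0607331327056378 0.06118263198901288 [ 0.43379198 -0.28686069  0.06831276] [ 0.43495305 -0.2865873   0.06898455]
turn [-0.007 -0.009  0.341] shift(cur axes) [ 0.0545 -0.006   0.1004] shift(target axes) [ 0.0501 -0.0247  0.0998]
turn [-0.007 -0.009  0.341] shift(cur axes) [ 0.0537 -0.0056  0.1804] shift(target axes) [ 0.0501 -0.0247  0.1798]
```

Emit:
drive_tool(
  moves=[
    [[0,0,0.175],[0,0,0],0.085],
    [[0,0,0.175],[0,0,0],0.085],
    [[0,0,0],[0,0,0],0.085],
    [[0,0,0],[0,0,0],0.085],
  ],
)

```text
time: 26.88
eef_pos: [0.3919, -0.2809, 0.2516]
tcp_rot: [0.169, 0.952, 0.044, 0.251]
contact_force: [-0.4, 0.3, 0.3]
opening: 0.99
finger_force: 0.0
```

```bash
cat > t.py <<'E'
from plant import ctrl
from h import *
s=ctrl.get_state();print(s["eef_pos"],s["tcp_rot"],s["qpos"].round(2))
c=np.array([.434,-.2866,.0685]);psi=.009;n=np.array([-.5,-.0046,.866])
R=gtool(psi)*Ro.from_rotvec([0,0,.35])
go(s,c+.08*n,R);go(s,c,R)
E
python3 t.py
```

```text
[ 0.39193396 -0.28094485  0.25156691] [0.16862376 0.95227995 0.04398925 0.25058707] [-1.05 -0.36  2.25  0.52  1.04 -2.49]
turn [-0.008 -0.007 -0.008] shift(cur axes) [ 0.0489 -0.0242  0.1001] shift(target axes) [ 0.0497 -0.0246  0.0995]
turn [-0.008 -0.007 -0.008] shift(cur axes) [ 0.0483 -0.0235  0.1801] shift(target axes) [ 0.0497 -0.0246  0.1795]
```

Emit:
drive_tool(
  moves=[
    [[-0.008,-0.007,-0.008],[0.0245,-0.012,0.05],0.085],
    [[0,0,0],[0.0245,-0.012,0.05],0.085],
    [[0,0,0],[0,0,0.04],0.085],
    [[0,0,0],[0,0,0],0.085],
    [[0,0,0],[0,0,0],0.085],
  ],
)

```text
time: 27.5
eef_pos: [0.4147, -0.2871, 0.1044]
tcp_rot: [0.165, 0.952, 0.046, 0.256]
contact_force: [-0.2, 0.4, 0.5]
opening: 0.995
finger_force: 0.0
```

Emit:
drive_tool(
  moves=[
    [[0,0,0],[0,0,0],0.085],
    [[0,0,0],[0,0,0],0.085],
  ],
)

```text
time: 27.75
eef_pos: [0.4145, -0.2873, 0.1049]
tcp_rot: [0.165, 0.951, 0.045, 0.256]
contact_force: [0.2, -1.2, 0.4]
opening: 0.995
finger_force: 0.0
```

```bash
python3 t.py; python3 - <<'E'
from plant import ctrl
from h import *
d={n:ctrl.read_camera(n) for n in ["wrist","side"]}
s=ctrl.get_state();pickle.dump((d,s),open("cams14.pkl","wb"));w=d["wrist"]
c=np.array([.434,-.2866,.0685]);n=np.array([-.5,-.0046,.866]);u=proj(w,c);print(u)
g=cv2.GaussianBlur(cv2.cvtColor(w["image"],cv2.COLOR_RGB2GRAY),(3,3),0)
ex=np.cross([0,1,0],n);ex/=np.linalg.norm(ex);ey=np.cross(n,ex)
e=cv2.Canny(g,25,60);T=Ro.from_quat(s["tcp_rot"])
ys,xs=np.nonzero(e);P=np.array([rplane(w,(x,y),c,n)-c for x,y in zip(xs,ys) if abs(x-u[0])<90 and abs(y-u[1])<90]);uv=np.c_[P@ex,P@ey]
best=None
q=uv[abs(np.hypot(*uv.T)-.030)<.004]
for _ in range(3):
    v,r=fitc(q,.03);q=uv[abs(np.hypot(*(uv-v).T)-.030)<.002]
print(len(q),v,r,fitc(q)[0]);p=c+v[0]*ex+v[1]*ey
print("centre",p,"tool",T.inv().apply(p-s["eef_pos"]))
hsv=cv2.cvtColor(w["image"],cv2.COLOR_RGB2HSV)
E
```

```text
[ 0.41451985 -0.28727511  0.10487377] [0.16527886 0.95135383 0.04518789 0.25606023] [-1.01 -0.07  2.32  0.7   0.72 -2.74]
turn [-0.002  0.003 -0.002] shift(cur axes) [ 0.0013 -0.0001 -0.0388] shift(target axes) [ 0.0014  0.     -0.0388]
turn [-0.002  0.003 -0.002] shift(cur axes) [0.0015 0.0001 0.0412] shift(target axes) [0.0014 0.     0.0412]
[260.11605675 225.59176296]
384 [ 0.00234852 -0.00120109] 0.0008480460850633122 [ 0.00316808 -0.00152694  0.03075393]
centre [ 0.43603663 -0.28780106  0.0696695 ] tool [-0.00168913 -0.00043108  0.04078083]
```

Emit:
drive_tool(
  moves=[
    [[0,0,0.12],[0,0,0.0185],0.085],
    [[0,0,0],[0,0,0.018],0.085],
    [[0,0,0],[0,0,0],0.085],
    [[0,0,0],[0,0,0],0.085],
  ],
)

```text
time: 28.35
eef_pos: [0.4325, -0.2864, 0.072]
tcp_rot: [0.222, 0.94, 0.062, 0.252]
contact_force: [1.1, 0.6, -0.2]
opening: 0.993
finger_force: 0.0
```

```bash
python3 t.py
```

```text
[ 0.43248346 -0.28642296  0.07202556] [0.22229354 0.93986388 0.06151086 0.25190846] [-0.98  0.03  2.3   0.76  0.65 -2.67]
turn [-0.     0.001 -0.123] shift(cur axes) [ 0.0002 -0.0004 -0.0762] shift(target axes) [ 0.0004 -0.0003 -0.0762]
turn [-0.     0.001 -0.123] shift(cur axes) [ 0.0003 -0.0004  0.0038] shift(target axes) [ 0.0004 -0.0003  0.0038]
```

Emit:
drive_tool(
  moves=[
    [[0,0,0],[0,0,0],0.065],
    [[0,0,0],[0,0,0],0.05],
    [[0,0,0],[0,0,0],0.045],
    [[0,0,0],[0,0,0],0.045],
    [[0,0,0],[0,0,0],0.045],
  ],
  grip_force=60,
)

```text
time: 28.98
eef_pos: [0.4323, -0.2868, 0.0726]
tcp_rot: [0.222, 0.94, 0.061, 0.252]
contact_force: [-8.3, 1.8, 8.6]
opening: 0.67
finger_force: 61.1
```

Emit:
drive_tool(
  moves=[
    [[0,0,0],[0,0,-0.02],0.045],
    [[0,0,0],[0,0,-0.02],0.045],
    [[0,0,0],[-0.022,0.011,-0.043],0.045],
    [[0,0,0],[-0.022,0.011,-0.043],0.045],
    [[0,0,0],[0,0,0],0.045],
  ],
)

```text
time: 29.6
eef_pos: [0.4131, -0.289, 0.2104]
tcp_rot: [0.221, 0.939, 0.058, 0.255]
contact_force: [1.2, -0.3, -1.7]
opening: 0.665
finger_force: 65.1
```

```bash
python3 - <<'E'
from plant import ctrl
from h import *
s=ctrl.get_state();print(s["eef_pos"],s["qpos"].round(2),s["opening"],s["contact_force"])
go(s,np.array([.412,-.287,.207]),Ro.from_matrix([[0,1,0],[1,0,0],[0,0,-1]]))
R0=Ro.from_quat(s["tcp_rot"]);z=R0.apply([0,0,1]);ax=np.cross(z,[0,0,-1]);a=np.arcsin(np.linalg.norm(ax));print("untilt rv (tool)",R0.inv().apply(ax/np.linalg.norm(ax)*a).round(3))
R1=Ro.from_rotvec(ax/np.linalg.norm(ax)*a)*R0;print("then yaw",(R1.inv()*Ro.from_matrix([[0,1,0],[1,0,0],[0,0,-1]])).as_rotvec().round(3))
E
```

```text
[ 0.4131491  -0.28902794  0.21042936] [-1.02 -0.25  2.26  0.57  0.92 -2.43] 0.6648481025502865 [ 1.16194716 -0.27855994 -1.74144578]
turn [0.472 0.297 1.081] shift(cur axes) [0.0033 0.0006 0.0024] shift(target axes) [ 0.002  -0.0011  0.0034]
untilt rv (tool) [ 0.233  0.476 -0.   ]
then yaw [-0.    -0.     1.108]
```

Contact force shows the cap's weight (~1.7 N), so it is held.

Emit:
drive_tool(
  moves=[
    [[0.078,0.159,0],[0,0,0],0.045],
    [[0.078,0.159,0],[0,0,0],0.045],
    [[0.077,0.158,0],[0,0,0],0.045],
    [[0,0,0.158],[0,0,0],0.045],
    [[0,0,0.158],[0,0,0],0.045],
  ],
)

```text
time: 30.22
eef_pos: [0.4115, -0.2857, 0.2027]
tcp_rot: [0.381, 0.924, 0.004, -0.006]
contact_force: [-0.4, 0.2, -1.9]
opening: 0.659
finger_force: 65.0
```

Emit:
drive_tool(
  moves=[
    [[0,0,0.158],[0,0,0],0.045],
    [[0,0,0.158],[0,0,0],0.045],
    [[0,0,0.158],[0,0,0],0.045],
    [[0,0,0.158],[0,0,0],0.045],
    [[0,0,0.16],[0,0,0],0.045],
  ],
)

```text
time: 30.85
eef_pos: [0.411, -0.2859, 0.2028]
tcp_rot: [0.709, 0.705, 0.001, -0.007]
contact_force: [-0.1, -0.5, -1.4]
opening: 0.661
finger_force: 65.0
```

Emit:
drive_tool(
  moves=[
    [[0,0,0],[0.029,0.042,-0.002],0.045],
    [[0,0,0],[0.029,0.042,-0.002],0.045],
    [[0,0,0],[0.029,0.042,-0.002],0.045],
    [[0,0,0],[0.03,0.041,-0.002],0.045],
    [[0,0,0],[0,0,0],0.045],
  ],
)

```text
time: 31.48
eef_pos: [0.58, -0.1672, 0.2108]
tcp_rot: [0.705, 0.709, 0.001, -0.007]
contact_force: [-0.7, 0.0, -2.9]
opening: 0.665
finger_force: 65.2
```

Emit:
drive_tool(
  moves=[
    [[0,0,0],[0,0,0],0.045],
    [[0,0,0],[0,0,0],0.045],
    [[0,0,0],[0,0,0],0.045],
  ],
)

```text
time: 31.85
eef_pos: [0.5782, -0.1706, 0.213]
tcp_rot: [0.708, 0.707, 0.001, -0.005]
contact_force: [-0.3, -0.1, -2.0]
opening: 0.663
finger_force: 65.2
```

```bash
python3 - <<'E'
from plant import ctrl
from h import *
d={n:ctrl.read_camera(n) for n in ["wrist","side"]}
s=ctrl.get_state();pickle.dump((d,s),open("cams15.pkl","wb"));w=d["wrist"];T=Ro.from_quat(s["tcp_rot"]);n=-T.apply([0,0,1.]);print(s["eef_pos"],s["opening"],n)
h,_=mask_hull(w,(3,100,15),(15,255,255),proj(w,np.array([.5803,-.1115,.082])),60);print("coil hull",h.min(0),h.max(0),fitc([plane(w,p,.082)[:2] for p in h]))
g=cv2.GaussianBlur(cv2.cvtColor(w["image"],cv2.COLOR_RGB2GRAY),(3,3),0);e=cv2.Canny(g,20,50);ys,xs=np.nonzero(e)
for t in (.002,.004,.006):
    c=s["eef_pos"]+T.apply([0,0,t]);u=proj(w,c)
    P=np.array([T.inv().apply(rplane(w,(x,y),c,n)-s["eef_pos"])[:2] for x,y in zip(xs,ys) if abs(x-u[0])<90 and -90<y-u[1]<90])
    # rear/side edge: outer-most points in each direction
    v=np.zeros(2)
    for _ in range(4):
        q=P[abs(np.hypot(*(P-v).T)-.030)<.0025];v,r=fitc(q,.03)
    b=-.006 if 0 else 0
    vb=v.copy()
    print(t,u.round(),len(q),v,r,fitc(q)[0])
    cb=s["eef_pos"]+T.apply([0,0,t-.006]);Pb=np.array([T.inv().apply(rplane(w,(x,y),cb,n)-s["eef_pos"])[:2] for x,y in zip(xs,ys) if abs(x-u[0])<60 and abs(y-u[1])<60])
    for _ in range(4):
        q=Pb[abs(np.hypot(*(Pb-vb).T)-.013)<.002]
        if len(q)>8: vb,r=fitc(q,.013)
    print("  boss",len(q),vb,r,fitc(q)[0] if len(q)>8 else "")
E
```

```text
[ 0.57854509 -0.17045506  0.21334956] 0.663640098944916 [ 0.00560999 -0.00889887  0.99994467]
coil hull [234.  87.] [299. 157.] (array([ 0.58088402, -0.11039098,  0.03092839]), np.float64(0.00015869409852263885))
0.002 [260. 262.] 334 [-0.00200843  0.00049   ] 0.0005254948872821345 [-0.00123498  0.00061273  0.03087739]
  boss 33 [0.00154149 0.00093175] 0.0006854128955691464 [0.01084821 0.00078963 0.01895116]
0.004 [260. 260.] 330 [0.00179058 0.00060847] 0.0003773365423227499 [0.00145256 0.00062173 0.03028045]
  boss 33 [0.0003474  0.00126383] 0.000996936146063011 [0.0105913  0.00086371 0.01989444]
0.006 [260. 258.] 321 [0.00113609 0.00057783] 0.00036113442320360317 [0.00045603 0.00059119 0.03055492]
  boss 32 [-0.00110056  0.00129952] 0.000992089914447345 [0.00987363 0.00085485 0.02053098]
```

Emit:
drive_tool(
  moves=[
    [[-0.006,-0.009,0],[0.029,0.001,0.01],0.045],
    [[0,0,0],[0.029,0.0005,0.025],0.045],
    [[0,0,0],[0,0,0.035],0.045],
    [[0,0,0],[0,0,0.025],0.045],
    [[0,0,0],[0,0,0.01],0.045],
  ],
)

```text
time: 32.58
eef_pos: [0.5793, -0.1116, 0.1068]
tcp_rot: [0.707, 0.707, -0.001, -0.001]
contact_force: [1.1, -0.6, -1.7]
opening: 0.662
finger_force: 65.2
```

Emit:
drive_tool(
  moves=[
    [[0,0,0],[0,0,0],0.045],
    [[0,0,0],[0,0,0],0.045],
    [[0,0,0],[0,0,0],0.045],
    [[0,0,0],[0,0,0],0.045],
    [[0,0,0],[0,0,0],0.045],
  ],
)

```text
time: 33.2
eef_pos: [0.5806, -0.1118, 0.1089]
tcp_rot: [0.707, 0.707, 0.0, 0.0]
contact_force: [0.0, 0.1, -1.5]
opening: 0.66
finger_force: 65.2
```

```bash
cat > cap.py <<'E'
from plant import ctrl
from h import *
d={n:ctrl.read_camera(n) for n in ["wrist","side"]}
s=ctrl.get_state();pickle.dump((d,s),open("cams16.pkl","wb"));w=d["wrist"];T=Ro.from_quat(s["tcp_rot"]);print(s["eef_pos"],T.apply([0,0,1]).round(4))
hsv=cv2.cvtColor(w["image"],cv2.COLOR_RGB2HSV);zt=s["eef_pos"][2]
c=np.array([.5803,-.1115])
L=dict(circle=(.0375,.042),discbot=(.034,.042),coilbot=(.032,.052),coiltop=(.032,.082),capbot=(.03,zt-.014),captop=(.03,zt-.004))
pr={k:proj(w,np.array([c[0],c[1]+r,z])).round(1) for k,(r,z) in L.items()};print({k:v.tolist() for k,v in pr.items()})
x=int(round(pr["coiltop"][0]))
print([(y,int(hsv[y,x,0]),int(hsv[y,x,1]),int(hsv[y,x,2])) for y in range(int(pr["coilbot"][1])-2,int(pr["captop"][1])+10)])
# widths: coil and cap side edges, on the row of the cap centre
for nm,z,r in(("coiltop",.082,.032),("capbot",zt-.014,.03),("captop",zt-.004,.03)):
    print(nm,[proj(w,np.array([c[0]+k*r*.8,c[1]+.6*r,z])).round(1).tolist() for k in(-1,1)])
y=int(round(proj(w,np.array([c[0],c[1]+.018,zt-.01]))[1]));print("row",y,[(i,int(hsv[y,i,0]),int(hsv[y,i,1]),int(hsv[y,i,2])) for i in list(range(185,222))+list(range(295,335))])
E
python3 cap.py
```

```text
[ 0.58046216 -0.11176383  0.10860482] [ 4.e-04 -1.e-04 -1.e+00]
{'circle': [259.3, 163.0], 'discbot': [259.3, 167.9], 'coilbot': [259.2, 174.4], 'coiltop': [258.9, 188.3], 'capbot': [258.8, 199.2], 'captop': [258.6, 206.2]}
[(172, 9, 92, 64), (173, 10, 89, 66), (174, 8, 107, 76), (175, 10, 125, 94), (176, 9, 132, 95), (177, 8, 123, 95), (178, 10, 129, 93), (179, 9, 123, 95), (180, 9, 126, 97), (181, 10, 134, 95), (182, 9, 133, 98), (183, 9, 133, 96), (184, 9, 132, 95), (185, 10, 136, 94), (186, 9, 132, 95), (187, 9, 131, 101), (188, 9, 132, 112), (189, 10, 142, 113), (190, 9, 140, 106), (191, 10, 136, 103), (192, 8, 134, 103), (193, 10, 140, 102), (194, 9, 135, 102), (195, 9, 134, 103), (196, 9, 136, 103), (197, 8, 138, 100), (198, 10, 140, 104), (199, 9, 139, 103), (200, 9, 137, 104), (201, 9, 140, 104), (202, 9, 141, 105), (203, 9, 128, 102), (204, 7, 36, 93), (205, 90, 11, 93), (206, 90, 8, 92), (207, 90, 6, 90), (208, 100, 8, 90), (209, 105, 6, 89), (210, 90, 6, 88), (211, 90, 8, 94), (212, 105, 5, 98), (213, 75, 10, 98), (214, 90, 5, 97), (215, 90, 5, 98)]
coiltop [[215.0, 209.2
[... 874 characters left out ...]
, 75, 5, 97), (299, 105, 6, 92), (300, 90, 8, 91), (301, 75, 6, 90), (302, 90, 6, 90), (303, 90, 11, 91), (304, 99, 19, 93), (305, 8, 57, 98), (306, 10, 121, 105), (307, 9, 128, 106), (308, 9, 125, 106), (309, 9, 130, 104), (310, 8, 142, 99), (311, 30, 2, 144), (312, 83, 6, 161), (313, 80, 5, 158), (314, 80, 5, 157), (315, 75, 6, 158), (316, 80, 5, 157), (317, 70, 5, 157), (318, 90, 3, 156), (319, 75, 3, 157), (320, 90, 3, 156), (321, 100, 5, 157), (322, 80, 5, 156), (323, 90, 3, 157), (324, 105, 3, 156), (325, 90, 3, 156), (326, 90, 5, 156), (327, 90, 2, 156), (328, 90, 5, 156), (329, 90, 2, 155), (330, 90, 3, 156), (331, 75, 3, 156), (332, 75, 3, 156), (333, 60, 2, 155), (334, 90, 2, 155)]
```

Emit:
drive_tool(
  moves=[
    [[0,0,0],[0.002,-0.0005,0.005],0.045],
    [[0,0,0],[0,0,0.004],0.045],
    [[0,0,0],[0,0,0],0.045],
    [[0,0,0],[0,0,0.001],0.045],
    [[0,0,0],[0,0,0],0.045],
  ],
)

```text
time: 33.92
eef_pos: [0.58, -0.1098, 0.0985]
tcp_rot: [0.707, 0.707, 0.0, 0.0]
contact_force: [0.3, -0.9, -1.7]
opening: 0.667
finger_force: 65.2
```

Emit:
drive_tool(
  moves=[
    [[0,0,0],[0,0,0.001],0.045],
    [[0,0,0],[0,0,0],0.045],
  ],
)

```text
time: 34.17
eef_pos: [0.5799, -0.1098, 0.0975]
tcp_rot: [0.707, 0.707, 0.0, 0.0]
contact_force: [-0.2, 0.5, -2.0]
opening: 0.659
finger_force: 65.2
```

```bash
python3 cap.py | cut -c1-1500
```

```text
[ 0.57993958 -0.10978002  0.09753715] [ 3.e-04 -1.e-04 -1.e+00]
{'circle': [260.3, 169.9], 'discbot': [260.3, 175.1], 'coilbot': [260.2, 182.3], 'coiltop': [260.1, 198.5], 'capbot': [260.1, 203.1], 'captop': [260.0, 210.3]}
[(180, 10, 100, 64), (181, 10, 98, 60), (182, 9, 117, 76), (183, 10, 136, 92), (184, 9, 126, 97), (185, 8, 125, 94), (186, 9, 130, 92), (187, 10, 130, 94), (188, 10, 133, 94), (189, 10, 134, 95), (190, 9, 133, 96), (191, 9, 137, 97), (192, 9, 134, 97), (193, 8, 133, 96), (194, 9, 128, 96), (195, 9, 133, 94), (196, 10, 137, 97), (197, 10, 139, 97), (198, 9, 140, 111), (199, 9, 142, 115), (200, 9, 136, 109), (201, 9, 138, 105), (202, 10, 139, 103), (203, 9, 124, 101), (204, 9, 36, 92), (205, 95, 16, 94), (206, 83, 11, 93), (207, 90, 6, 91), (208, 90, 6, 91), (209, 98, 11, 91), (210, 75, 6, 87), (211, 90, 5, 93), (212, 90, 5, 98), (213, 90, 5, 98), (214, 100, 8, 100), (215, 90, 10, 100), (216, 100, 8, 100), (217, 80, 8, 101), (218, 90, 8, 99), (219, 90, 8, 97)]
coiltop [[213.2, 220.5], [307.0, 220.6]]
capbot [[215.8, 223.8], [304.4, 223.8]]
captop [[212.8, 232.1], [3
[... 791 characters left out ...]
 90, 5, 97), (299, 90, 5, 98), (300, 83, 10, 100), (301, 90, 5, 99), (302, 100, 8, 100), (303, 98, 10, 100), (304, 75, 11, 97), (305, 80, 8, 92), (306, 90, 11, 90), (307, 95, 16, 93), (308, 8, 48, 95), (309, 9, 118, 104), (310, 9, 136, 107), (311, 10, 134, 105), (312, 10, 137, 97), (313, 6, 32, 112), (314, 90, 3, 147), (315, 98, 7, 156), (316, 80, 5, 154), (317, 90, 3, 153), (318, 80, 5, 154), (319, 75, 3, 153), (320, 75, 3, 154), (321, 75, 3, 154), (322, 75, 3, 153), (323, 90, 3, 153), (324, 90, 2, 153), (325, 60, 2, 153), (326, 80, 5, 154), (327, 60, 3, 155), (328, 90, 2, 153), (329, 90, 3, 153), (330, 75, 3, 153), (331, 75, 3, 155), (332, 90, 2, 153), (333, 90, 2, 153), (334, 90, 3, 153)]
```

Emit:
drive_tool(
  moves=[
    [[0,0,0],[0.0005,0,0.001],0.045],
    [[0,0,0],[0,0,0],0.045],
  ],
)

```text
time: 34.52
eef_pos: [0.5799, -0.1092, 0.0964]
tcp_rot: [0.707, 0.707, 0.0, 0.0]
contact_force: [0.3, -0.3, -2.6]
opening: 0.662
finger_force: 65.2
```

Emit:
drive_tool(
  moves=[
    [[0,0,0],[0,0,0.001],0.045],
    [[0,0,0],[0,0,0],0.045],
  ],
)

```text
time: 34.78
eef_pos: [0.5799, -0.1093, 0.0954]
tcp_rot: [0.707, 0.707, 0.0, -0.0]
contact_force: [-0.0, 0.6, -2.5]
opening: 0.665
finger_force: 65.2
```

Emit:
drive_tool(
  moves=[
    [[0,0,0],[0,0,0.0005],0.045],
    [[0,0,0],[0,0,0],0.045],
  ],
)

```text
time: 35.02
eef_pos: [0.5799, -0.1092, 0.095]
tcp_rot: [0.707, 0.707, 0.0, 0.0]
contact_force: [-0.1, -0.5, -2.4]
opening: 0.666
finger_force: 65.2
```

Emit:
drive_tool(
  moves=[
    [[0,0,0],[0,0,0.0005],0.045],
    [[0,0,0],[0,0,0],0.045],
  ],
)

```text
time: 35.28
eef_pos: [0.58, -0.1093, 0.0949]
tcp_rot: [0.707, 0.707, 0.0, 0.0]
contact_force: [-1.0, 0.2, 0.3]
opening: 0.661
finger_force: 66.6
```

```bash
sed -i 's/zt-.014/.082/g; s/zt-.004/.092/g' cap.py; python3 cap.py | cut -c1-1400
```

```text
[ 0.58001034 -0.10927573  0.09488548] [ 3.e-04 -1.e-04 -1.e+00]
{'circle': [260.1, 171.7], 'discbot': [260.2, 176.8], 'coilbot': [260.1, 184.2], 'coiltop': [259.9, 201.1], 'capbot': [259.9, 204.7], 'captop': [259.8, 212.0]}
[(182, 10, 96, 61), (183, 7, 101, 63), (184, 8, 119, 77), (185, 9, 132, 93), (186, 10, 131, 97), (187, 9, 132, 95), (188, 9, 132, 93), (189, 10, 136, 94), (190, 10, 134, 97), (191, 9, 133, 96), (192, 10, 141, 96), (193, 10, 135, 96), (194, 9, 133, 98), (195, 9, 137, 97), (196, 10, 133, 94), (197, 9, 130, 94), (198, 10, 134, 95), (199, 8, 131, 99), (200, 9, 132, 104), (201, 10, 138, 111), (202, 10, 142, 113), (203, 10, 131, 105), (204, 9, 38, 94), (205, 90, 8, 92), (206, 100, 8, 93), (207, 90, 8, 92), (208, 83, 11, 91), (209, 100, 8, 90), (210, 90, 9, 89), (211, 90, 8, 94), (212, 80, 8, 97), (213, 83, 10, 99), (214, 90, 8, 97), (215, 90, 8, 100), (216, 83, 10, 100), (217, 90, 8, 100), (218, 90, 10, 99), (219, 90, 8, 99), (220, 90, 8, 97), (221, 98, 10, 99)]
coiltop [[212.3, 223.4], [307.5, 223.4]]
capbot [[215.4, 225.4], [304.5, 225.5]]
captop [[212.4, 234.0], [307
[... 711 characters left out ...]
(221, 75, 5, 97), (295, 75, 10, 98), (296, 80, 8, 98), (297, 90, 8, 98), (298, 90, 8, 99), (299, 90, 5, 98), (300, 80, 8, 99), (301, 70, 8, 100), (302, 90, 8, 100), (303, 100, 8, 100), (304, 98, 10, 100), (305, 83, 11, 96), (306, 100, 8, 90), (307, 98, 11, 91), (308, 75, 6, 89), (309, 9, 68, 98), (310, 10, 124, 103), (311, 10, 133, 100), (312, 9, 130, 96), (313, 5, 54, 80), (314, 90, 8, 134), (315, 100, 5, 154), (316, 90, 3, 154), (317, 80, 5, 153), (318, 75, 3, 153), (319, 90, 2, 152), (320, 90, 5, 153), (321, 90, 3, 153), (322, 80, 5, 155), (323, 83, 7, 153), (324, 90, 3, 153), (325, 0, 0, 152), (326, 90, 3, 153), (327, 90, 3, 153), (328, 105, 3, 153), (329, 75, 3, 154), (330, 90, 5, 153),
```

Emit:
drive_tool(
  moves=[
    [[0,0,0],[0,0,0],0.063],
    [[0,0,0],[0,0,0],0.072],
    [[0,0,0],[0,0,0],0.085],
    [[0,0,0],[0,0,-0.02],0.085],
    [[0,0,0],[0,0,-0.04],0.085],
  ],
)

```text
time: 36.0
eef_pos: [0.5789, -0.1089, 0.1543]
tcp_rot: [0.707, 0.707, -0.001, -0.002]
contact_force: [1.3, -0.9, 0.2]
opening: 0.994
finger_force: 0.0
```

Emit:
drive_tool(
  moves=[
    [[0,0,0],[-0.004,0,-0.06],0.06],
    [[0,0,0],[-0.005,0,0],0.05],
    [[0,0,0],[0,0,0],0.05],
    [[0,0,0],[0,0,0],0.05],
    [[0,0,0],[0,0,0],0.05],
  ],
)

```text
time: 36.62
eef_pos: [0.5791, -0.1179, 0.2129]
tcp_rot: [0.707, 0.707, -0.001, -0.001]
contact_force: [-0.7, 0.2, -0.2]
opening: 0.583
finger_force: 0.0
```

```bash
python3 - <<'E'
from plant import ctrl
from h import *
d={n:ctrl.read_camera(n) for n in ["wrist","side","scene"]}
s=ctrl.get_state();pickle.dump((d,s),open("cams17.pkl","wb"));w=d["wrist"];print(s["eef_pos"],-np.array(w["R"]).T@w["t"])
k=np.array([.5764,-.0367,.087]);u=proj(w,k);print(u)
g=cv2.cvtColor(w["image"],cv2.COLOR_RGB2GRAY);print(g[int(u[1]),int(u[0])-22:int(u[0])+22:2].tolist(),g[int(u[1])-22:int(u[1])+22:2,int(u[0])].tolist())
m=cv2.inRange(g,0,62);M=np.zeros_like(m);cv2.circle(M,tuple(map(int,u)),28,255,-1)
cs,_=cv2.findContours(m&M,cv2.RETR_EXTERNAL,cv2.CHAIN_APPROX_NONE);c=max(cs,key=cv2.contourArea);e=cv2.fitEllipse(c);print(e)
for z in(.085,.087):
    p=plane(w,e[0],z);print(p,"ang",np.degrees(np.arctan2(p[1]+.1115,p[0]-.5803)),np.hypot(p[1]+.1115,p[0]-.5803))
# plate outline on z=.042
hsv=cv2.cvtColor(w["image"],cv2.COLOR_RGB2HSV);ed=cv2.Canny(g,40,100);ys,xs=np.nonzero(ed)
P=np.array([plane(w,(x,y),.042)[:2] for x,y in zip(xs,ys)])
for R in(.090,.0375):
    v=np.array([.5803,-.1115])
    for tol in(.004,.003,.002):
        q=P[abs(np.hypot(*(P-v).T)-R)<tol];v,r=fitc(q,R)
    print("R",R,len(q),v,r,fitc(q)[0])
# cap
for z,R in((.092,.030),(.098,.013)):
    P=np.array([plane(w,(x,y),z)[:2] for x,y in zip(xs,ys)]);v=np.array([.5803,-.1115])
    for tol in(.004,.003,.002):
        q=P[abs(np.hypot(*(P-v).T)-R)<tol];v,r=fitc(q,R)
    print("cap",R,len(q),v,r,fitc(q)[0])
E
```

```text
[ 0.57957383 -0.11803732  0.21357495] [ 0.58039274 -0.03631441  0.3387766 ]
[257.20047844  97.42048594]
[100, 99, 97, 94, 90, 197, 184, 125, 50, 54, 51, 51, 52, 51, 48, 62, 163, 188, 194, 194, 194, 193] [153, 146, 146, 139, 195, 168, 181, 107, 50, 50, 51, 51, 53, 50, 53, 41, 90, 98, 102, 103, 102, 103]
((257.24749755859375, 97.38529968261719), (14.516054153442383, 15.72913932800293), 21.40791130065918)
[ 0.57640845 -0.03667459  0.085     ] ang 92.97717698191592 0.07492653499681164
[ 0.57643985 -0.03667175  0.087     ] ang 92.95308572428563 0.07492774549100738
R 0.09 619 [ 0.58012282 -0.11167037] 0.0008626053901323733 [ 0.58013625 -0.11156616  0.08918689]
R 0.0375 194 [ 0.5802396  -0.11236573] 0.0009154871565182528 [ 0.58024536 -0.11288543  0.0379733 ]
cap 0.03 266 [ 0.58090418 -0.1081925 ] 0.0004491569215591077 [ 0.5809059  -0.10818772  0.02991823]
cap 0.013 102 [ 0.58093729 -0.10783892] 0.00034337478745414835 [ 0.58094564 -0.10782897  0.01262129]
```

```bash
cat > prof.py <<'E'
import sys
from h import *
d,s=pickle.load(open(sys.argv[1],"rb"));w=d["wrist"];hsv=cv2.cvtColor(w["image"],cv2.COLOR_RGB2HSV)
c=np.array([.5803,-.1115]);L=dict(circle=(.0375,.042),discbot=(.034,.042),disctop=(.034,.052),coilbot=(.032,.052),coiltop=(.032,.082),capbot=(.03,.082),captop=(.03,.092),bossF=(.013,.098),bossR=(-.013,.098),captopR=(-.03,.092),coiltopR=(-.032,.082),discR=(-.034,.052),circR=(-.0375,.042))
for k,(r,z) in L.items(): print(k,proj(w,np.array([c[0],c[1]+r,z])).round(1).tolist(),end="; ")
x=int(round(proj(w,np.array([*c,.08]))[0]));a=int(proj(w,np.array([c[0],c[1]+.0375,.042]))[1])-4;b=int(proj(w,np.array([c[0],c[1]-.0375,.042]))[1])+6
print();print([(y,*map(int,hsv[y,x])) for y in range(a,b)])
E
python3 prof.py cams17.pkl
```

```text
circle [261.8, 135.2]; discbot [261.8, 138.6]; disctop [261.8, 140.0]; coilbot [261.8, 142.0]; coiltop [261.8, 147.0]; capbot [261.8, 149.2]; captop [261.7, 151.1]; bossF [261.7, 171.6]; bossR [261.7, 199.5]; captopR [261.7, 214.2]; coiltopR [261.7, 212.1]; discR [261.7, 203.1]; circR [261.7, 202.8]; 
[(131, 75, 3, 186), (132, 90, 3, 186), (133, 75, 3, 187), (134, 90, 3, 191), (135, 90, 2, 155), (136, 114, 11, 113), (137, 98, 6, 174), (138, 90, 4, 198), (139, 75, 3, 155), (140, 13, 48, 75), (141, 10, 47, 82), (142, 8, 54, 89), (143, 10, 67, 95), (144, 8, 64, 95), (145, 8, 70, 95), (146, 8, 23, 90), (147, 98, 11, 92), (148, 90, 8, 166), (149, 96, 7, 196), (150, 90, 5, 162), (151, 90, 7, 117), (152, 90, 6, 119), (153, 98, 9, 119), (154, 83, 9, 120), (155, 90, 8, 121), (156, 100, 6, 122), (157, 80, 6, 125), (158, 90, 8, 122), (159, 90, 7, 112), (160, 80, 7, 106), (161, 90, 5, 105), (162, 90, 7, 104), (163, 80, 7, 105), (164, 100, 7, 104), (165, 80, 7, 104), (166, 78, 12, 104), (167, 98, 10, 106), (168, 95, 13, 115), (169, 80, 6, 121), (170, 98, 8, 126), (171, 90, 8, 126), (172, 90, 8, 126), (173, 98, 8, 124), (174, 90, 6, 121), (175, 90, 8, 125), (176, 90, 6, 126), (177, 90, 8, 125), (178, 83, 8, 124), (179, 83, 8, 122), (180, 90, 8, 121), (181, 80, 6, 124), (182, 84, 10, 124), (183, 83, 8, 122), (184, 90, 6, 121), (185, 78, 10, 126), (186, 80, 6, 128), (187, 90, 8, 126), (188, 90, 8, 124), (189, 90, 10, 126), (190, 90, 8, 126), (191, 84, 10, 125), (192, 90, 6, 126), (193, 98, 8, 127), (194, 78, 10, 126), (195, 90, 8, 121), (196, 80, 7, 114), (197, 90, 7, 111), (198, 80, 7, 111), (199, 90, 2, 109), (200, 80, 7, 111), (201, 80, 6, 121), (202, 98, 8, 128), (203, 90, 6, 127), (204, 83, 8, 128), (205, 90, 8, 125), (206, 90, 8, 123), (207, 90, 6, 124)]
```

The wrist fits show the cap slid about 3.5 mm towards +y on release: cap at y = -0.108, circle at y = -0.1117. It still lies flat. I'll re-grip it gently, move it back and release softly.

Emit:
drive_tool(
  moves=[
    [[0,0,0],[0.01,0.0005,0.02],0.085],
    [[0,0,0],[0,0,0.04],0.085],
    [[0,0,0],[0,0,0.035],0.085],
    [[0,0,0],[0,0,0.015],0.085],
    [[0,0,0],[0,0,0.008],0.085],
  ],
  grip_force=20,
)

```text
time: 37.4
eef_pos: [0.5801, -0.1078, 0.0953]
tcp_rot: [0.707, 0.707, -0.0, -0.001]
contact_force: [0.3, -0.2, -0.4]
opening: 0.993
finger_force: 0.0
```

Emit:
drive_tool(
  moves=[
    [[0,0,0],[0,0,0],0.085],
    [[0,0,0],[0,0,0],0.085],
    [[0,0,0],[0,0,0],0.085],
    [[0,0,0],[0,0,0],0.066],
    [[0,0,0],[0,0,0],0.062],
  ],
)

```text
time: 38.02
eef_pos: [0.5805, -0.1083, 0.0968]
tcp_rot: [0.707, 0.707, 0.0, 0.0]
contact_force: [-0.4, -0.6, -0.2]
opening: 0.729
finger_force: 0.0
```

Emit:
drive_tool(
  moves=[
    [[0,0,0],[0,0,0],0.058],
    [[0,0,0],[0,0,0],0.054],
    [[0,0,0],[0,0,0],0.054],
  ],
)

```text
time: 38.4
eef_pos: [0.5804, -0.1083, 0.097]
tcp_rot: [0.707, 0.707, -0.0, 0.0]
contact_force: [-2.8, 0.1, 5.9]
opening: 0.677
finger_force: 21.0
```

```bash
python3 - <<'E'
from plant import ctrl
from h import *
d={n:ctrl.read_camera(n) for n in ["wrist"]}
s=ctrl.get_state();pickle.dump((d,s),open("cams18.pkl","wb"));print(s["eef_pos"],s["opening"],s["finger_force"],s["contact_force"])
E
python3 prof.py cams18.pkl | cut -c1-1100
```

```text
[ 0.58046726 -0.10831338  0.09701821] 0.6749983229102038 21.046019196510315 [-2.27016759 -0.08448526  5.29806145]
circle [259.5, 172.3]; discbot [259.5, 177.4]; disctop [259.4, 181.7]; coilbot [259.4, 184.7]; coiltop [259.1, 201.4]; capbot [259.1, 204.9]; captop [259.0, 212.2]; bossF [258.9, 248.4]; bossR [259.0, 291.9]; captopR [259.2, 310.0]; coiltopR [259.3, 300.8]; discR [259.5, 274.0]; circR [259.6, 270.1]; 
[(168, 60, 2, 113), (169, 90, 2, 112), (170, 105, 4, 115), (171, 90, 4, 116), (172, 80, 7, 107), (173, 102, 16, 80), (174, 110, 24, 64), (175, 75, 5, 100), (176, 105, 4, 115), (177, 83, 9, 117), (178, 10, 8, 99), (179, 8, 56, 68), (180, 9, 97, 55), (181, 9, 97, 55), (182, 10, 98, 57), (183, 10, 107, 62), (184, 10, 113, 68), (185, 10, 126, 85), (186, 10, 136, 94), (187, 10, 134, 95), (188, 10, 125, 94), (189, 10, 135, 91), (190, 10, 134, 93), (191, 8, 129, 95), (192, 9, 136, 94), (193, 9, 134, 95), (194, 10, 134, 95), (195, 9, 131, 97), (196, 9, 140, 93), (197, 9, 133, 92), (198, 8, 136, 94), (199, 9, 142, 95), (200, 6, 44, 92), (201, 90, 11, 93), (202, 90, 8, 91), (203, 80, 8, 90), (204, 90, 6, 89), (205, 90, 11, 89), (206, 90, 8, 90), (207, 80, 8, 96), (208, 98, 11, 97), (209, 80, 8, 96), (210, 80, 8, 98), (211, 100, 8, 99), (212, 90, 8, 100), (213, 100, 8, 100), (214, 100, 8, 99), (215, 100, 8, 97), (216, 83, 11, 96), (217, 90, 13, 97), (218, 90, 8, 95), (219, 105, 5, 95), (220, 90, 10, 98), (221, 90, 8, 98), (222, 105, 10, 100), (223, 90, 8, 101), (224, 98, 9, 108), (225, 80, 7, 1
```

Emit:
drive_tool(
  moves=[
    [[0,0,0],[0,0,-0.001],0.054],
    [[0,0,0],[0,0,-0.001],0.054],
    [[0,0,0],[-0.0033,0,0],0.054],
    [[0,0,0],[0,0,0],0.054],
    [[0,0,0],[0,0,0],0.054],
  ],
)

```text
time: 39.08
eef_pos: [0.5803, -0.1116, 0.0982]
tcp_rot: [0.707, 0.707, 0.0, -0.0]
contact_force: [0.3, -0.3, -1.4]
opening: 0.676
finger_force: 21.8
```

Emit:
drive_tool(
  moves=[
    [[0,0,0],[0,0,0.001],0.054],
    [[0,0,0],[0,0,0],0.054],
    [[0,0,0],[0,0,0],0.054],
  ],
)

```text
time: 39.45
eef_pos: [0.5804, -0.1115, 0.0975]
tcp_rot: [0.707, 0.707, 0.0, 0.0]
contact_force: [0.1, 0.5, -3.3]
opening: 0.674
finger_force: 21.8
```

```bash
python3 - <<'E'
from plant import ctrl
from h import *
d={n:ctrl.read_camera(n) for n in ["wrist"]}
s=ctrl.get_state();pickle.dump((d,s),open("cams18.pkl","wb"));print(s["eef_pos"],s["opening"],s["finger_force"],s["contact_force"])
E
python3 prof.py cams18.pkl | cut -c1-1000
```

```text
[ 0.58043467 -0.11153781  0.09751445] 0.6789220403434854 21.827490627765656 [-0.43637278  0.25126108 -1.13077986]
circle [259.5, 167.3]; discbot [259.5, 172.5]; disctop [259.4, 176.5]; coilbot [259.4, 179.6]; coiltop [259.1, 195.4]; capbot [259.1, 198.9]; captop [258.9, 205.8]; bossF [258.9, 242.1]; bossR [259.0, 286.1]; captopR [259.1, 304.7]; coiltopR [259.3, 295.8]; discR [259.5, 269.7]; circR [259.6, 265.9]; 
[(163, 90, 2, 112), (164, 90, 4, 114), (165, 90, 2, 114), (166, 90, 4, 115), (167, 90, 5, 109), (168, 130, 9, 81), (169, 130, 13, 61), (170, 110, 8, 100), (171, 60, 2, 116), (172, 105, 4, 116), (173, 30, 2, 106), (174, 3, 29, 79), (175, 9, 99, 54), (176, 10, 107, 55), (177, 10, 106, 60), (178, 10, 100, 64), (179, 10, 117, 72), (180, 8, 126, 89), (181, 8, 129, 95), (182, 9, 133, 94), (183, 10, 132, 91), (184, 10, 129, 93), (185, 9, 133, 94), (186, 9, 136, 94), (187, 9, 132, 95), (188, 9, 138, 96), (189, 9, 137, 95), (190, 9, 133, 94), (191, 9, 134, 93), (192, 9, 134, 93), (193, 9, 132, 95), (194, 8, 136, 101), (195, 9, 137, 110), (196, 9, 144, 113), (197, 9, 138, 107), (198, 9, 140, 104), (199, 10, 146, 103), (200, 8, 49, 94), (201, 90, 11, 90), (202, 100, 8, 91), (203, 83, 11, 91), (204, 75, 6, 90), (205, 75, 6, 89), (206, 75, 11, 93), (207, 96, 13, 98), (208, 90, 13, 96), (209, 75, 11, 97), (210, 100, 8, 97), (211, 90, 8, 97), (212, 100, 8, 100), (213, 100, 8, 100), (214, 90, 3, 98),
```

Emit:
drive_tool(
  moves=[
    [[0,0,0],[0,0,0.0005],0.054],
    [[0,0,0],[0,0,0],0.054],
  ],
)

```text
time: 39.75
eef_pos: [0.5805, -0.1116, 0.0971]
tcp_rot: [0.707, 0.707, 0.0, 0.0]
contact_force: [0.1, -0.8, -1.4]
opening: 0.676
finger_force: 21.8
```

Emit:
drive_tool(
  moves=[
    [[0,0,0],[0,0,0.0004],0.054],
    [[0,0,0],[0,0,0],0.054],
  ],
)

```text
time: 40.0
eef_pos: [0.5806, -0.1116, 0.097]
tcp_rot: [0.707, 0.707, 0.0, 0.0]
contact_force: [-1.5, 0.1, 1.2]
opening: 0.673
finger_force: 22.0
```

Emit:
drive_tool(
  moves=[
    [[0,0,0],[0,0,0],0.059],
    [[0,0,0],[0,0,0],0.061],
    [[0,0,0],[0,0,0],0.065],
    [[0,0,0],[0,0,0],0.075],
    [[0,0,0],[0,0,0],0.085],
  ],
)

```text
time: 40.62
eef_pos: [0.5805, -0.1116, 0.0966]
tcp_rot: [0.707, 0.707, 0.0, 0.0]
contact_force: [0.2, -0.0, 0.0]
opening: 0.992
finger_force: 0.0
```

```bash
python3 - <<'E'
from plant import ctrl
from h import *
d={n:ctrl.read_camera(n) for n in ["wrist"]}
s=ctrl.get_state();pickle.dump((d,s),open("cams19.pkl","wb"));print(s["eef_pos"],s["opening"],s["finger_force"],s["contact_force"])
E
python3 prof.py cams19.pkl | cut -c1-1000
```

```text
[ 0.5804754  -0.11160967  0.09662908] 0.997028181460318 0.0 [ 0.70720325 -0.74710359  0.11287684]
circle [259.4, 167.6]; discbot [259.4, 172.7]; disctop [259.3, 176.8]; coilbot [259.3, 179.9]; coiltop [259.0, 195.8]; capbot [259.0, 199.4]; captop [258.8, 206.4]; bossF [258.8, 242.9]; bossR [258.9, 287.1]; captopR [259.1, 305.7]; coiltopR [259.2, 296.7]; discR [259.5, 270.4]; circR [259.5, 266.5]; 
[(163, 60, 2, 108), (164, 90, 5, 107), (165, 90, 2, 108), (166, 110, 7, 111), (167, 90, 5, 113), (168, 150, 3, 85), (169, 113, 19, 53), (170, 90, 3, 90), (171, 120, 2, 111), (172, 120, 2, 109), (173, 90, 5, 112), (174, 23, 12, 84), (175, 8, 112, 50), (176, 10, 102, 55), (177, 11, 96, 53), (178, 10, 110, 58), (179, 10, 117, 63), (180, 10, 135, 81), (181, 10, 136, 90), (182, 10, 136, 90), (183, 10, 136, 88), (184, 9, 135, 89), (185, 8, 135, 89), (186, 9, 135, 91), (187, 9, 136, 90), (188, 8, 137, 91), (189, 9, 137, 91), (190, 9, 137, 91), (191, 10, 140, 89), (192, 9, 135, 89), (193, 10, 142, 88), (194, 10, 139, 92), (195, 9, 144, 101), (196, 9, 142, 106), (197, 10, 140, 106), (198, 9, 141, 101), (199, 9, 147, 97), (200, 8, 75, 92), (201, 0, 6, 85), (202, 85, 17, 88), (203, 90, 12, 87), (204, 100, 9, 86), (205, 100, 9, 87), (206, 80, 9, 84), (207, 110, 8, 91), (208, 90, 8, 93), (209, 90, 3, 91), (210, 90, 11, 94), (211, 90, 6, 92), (212, 83, 11, 95), (213, 100, 8, 96), (214, 90, 8, 93), (
```

Emit:
drive_tool(
  moves=[
    [[0,0,0],[0,0,-0.02],0.085],
    [[0,0,0],[0,0,-0.05],0.085],
    [[0,0,0],[0.0375,-0.0023,0],0.06],
    [[0,0,0],[0.0375,-0.0022,0],0.045],
    [[0,0,0],[0,0,0.02],0.045],
  ],
)

```text
time: 41.3
eef_pos: [0.5776, -0.035, 0.1499]
tcp_rot: [0.706, 0.708, 0.002, 0.003]
contact_force: [0.6, -0.2, 0.7]
opening: 0.526
finger_force: 0.0
```

Emit:
drive_tool(
  moves=[
    [[0,0,0],[0,0,0],0.045],
    [[0,0,0],[0,0,0],0.045],
    [[0,0,0],[0,0,0],0.045],
  ],
)

```text
time: 41.68
eef_pos: [0.5763, -0.0375, 0.1471]
tcp_rot: [0.707, 0.707, 0.0, 0.0]
contact_force: [0.3, -0.4, 0.6]
opening: 0.529
finger_force: 0.0
```

```bash
python3 - <<'E'
from plant import ctrl
from h import *
d={n:ctrl.read_camera(n) for n in ["wrist"]}
s=ctrl.get_state();pickle.dump((d,s),open("cams20.pkl","wb"));w=d["wrist"];print(s["eef_pos"],s["opening"])
T=Ro.from_quat(s["tcp_rot"]);print(T.as_matrix().round(4).tolist());print("knob in tool",T.inv().apply(np.array([.5764,-.0367,.087])-s["eef_pos"]))
g=cv2.cvtColor(w["image"],cv2.COLOR_RGB2GRAY);e=cv2.Canny(g,40,100);ys,xs=np.nonzero(e)
for z,R in((.098,.013),(.092,.03)):
    P=np.array([plane(w,(x,y),z)[:2] for x,y in zip(xs,ys)]);v=np.array([.5803,-.1115])
    for tol in(.004,.003,.002):
        q=P[abs(np.hypot(*(P-v).T)-R)<tol];v,r=fitc(q,R)
    print("cap",R,len(q),v,r)
th=np.radians(93+7.5*np.arange(49));a=np.round(75*np.diff(np.sin(th))/1000,4);b=np.round(75*np.diff(np.cos(th))/1000,4)
print("sum",a.sum(),b.sum());print([[x,y] for x,y in zip(a.tolist(),b.tolist())])
E
```

```text
[ 0.57631345 -0.03739496  0.14711729] 0.5265635435975724
[[0.0008, 1.0, 0.0011], [1.0, -0.0008, -0.0003], [-0.0003, 0.0011, -1.0]]
knob in tool [7.14922258e-04 2.04288413e-05 6.01171150e-02]
cap 0.013 146 [ 0.58110645 -0.11131008] 0.0004339351705868362
cap 0.03 274 [ 0.58125314 -0.11117057] 0.0004726439318063682
sum -2.2090619264392153e-18 1.734723475976807e-18
[[-0.0012, -0.0097], [-0.0024, -0.0095], [-0.0036, -0.0091], [-0.0048, -0.0086], [-0.0059, -0.0079], [-0.0068, -0.007], [-0.0077, -0.0061], [-0.0084, -0.005], [-0.009, -0.0039], [-0.0094, -0.0027], [-0.0097, -0.0014], [-0.0098, -0.0001], [-0.0097, 0.0012], [-0.0095, 0.0024], [-0.0091, 0.0036], [-0.0086, 0.0048], [-0.0079, 0.0059], [-0.007, 0.0068], [-0.0061, 0.0077], [-0.005, 0.0084], [-0.0039, 0.009], [-0.0027, 0.0094], [-0.0014, 0.0097], [-0.0001, 0.0098], [0.0012, 0.0097], [0.0024, 0.0095], [0.0036, 0.0091], [0.0048, 0.0086], [0.0059, 0.0079], [0.0068, 0.007], [0.0077, 0.0061], [0.0084, 0.005], [0.009, 0.0039], [0.0094, 0.0027], [0.0097, 0.0014], [0.0098, 0.0001], [0.0097, -0.0012], [0.0095, -0.0024], [0.0091, -0.0036], [0.0086, -0.0048], [0.0079, -0.0059], [0.007, -0.0068], [0.0061, -0.0077], [0.005, -0.0084], [0.0039, -0.009], [0.0027, -0.0094], [0.0014, -0.0097], [0.0001, -0.0098]]
```

Emit:
drive_tool(
  moves=[
    [[0,0,0],[0.0005,-0.0005,0.03],0.045],
    [[0,0,0],[0,0,0.02],0.045],
    [[0,0,0],[0,0,0.011],0.045],
    [[0,0,0],[0,0,0],0.03],
    [[0,0,0],[0,0,0],0.03],
  ],
  grip_force=20,
)

```text
time: 42.35
eef_pos: [0.5761, -0.0363, 0.0864]
tcp_rot: [0.707, 0.707, 0.0, 0.001]
contact_force: [0.2, -0.7, 0.5]
opening: 0.352
finger_force: 0.0
```

Emit:
drive_tool(
  moves=[
    [[0,0,0],[0,0,0],0.022],
    [[0,0,0],[0,0,0],0.016],
    [[0,0,0],[0,0,0],0.01],
    [[0,0,0],[0,0,0],0.01],
  ],
)

```text
time: 42.85
eef_pos: [0.5758, -0.0361, 0.0863]
tcp_rot: [0.707, 0.707, 0.0, 0.0]
contact_force: [-1.6, 0.7, 3.3]
opening: 0.147
finger_force: 19.9
```

Gripped. Now the first quarter turn, watching the force.

Emit:
drive_tool(
  moves=[
    [[0,0,0],[-0.0012,-0.0097,0],0.01],
    [[0,0,0],[-0.0024,-0.0095,0],0.01],
    [[0,0,0],[-0.0036,-0.0091,0],0.01],
    [[0,0,0],[-0.0048,-0.0086,0],0.01],
    [[0,0,0],[-0.0059,-0.0079,0],0.01],
  ],
)

```text
time: 43.48
eef_pos: [0.5305, -0.0546, 0.086]
tcp_rot: [0.707, 0.707, 0.0, 0.001]
contact_force: [4.1, 2.3, 3.8]
opening: 0.149
finger_force: 20.8
```

Emit:
drive_tool(
  moves=[
    [[0,0,0],[-0.0068,-0.007,0],0.01],
    [[0,0,0],[-0.0077,-0.0061,0],0.01],
    [[0,0,0],[-0.0084,-0.005,0],0.01],
    [[0,0,0],[-0.009,-0.0039,0],0.01],
    [[0,0,0],[-0.0094,-0.0027,0],0.01],
  ],
)

```text
time: 44.1
eef_pos: [0.5062, -0.096, 0.0857]
tcp_rot: [0.707, 0.707, 0.001, 0.001]
contact_force: [5.9, 3.4, 2.8]
opening: 0.151
finger_force: 20.9
```

Emit:
drive_tool(
  moves=[
    [[0,0,0],[-0.0097,-0.0014,0],0.01],
    [[0,0,0],[-0.0098,-0.0001,0],0.01],
    [[0,0,0],[-0.0097,0.0012,0],0.01],
    [[0,0,0],[-0.0095,0.0024,0],0.01],
    [[0,0,0],[-0.0091,0.0036,0],0.01],
  ],
)

```text
time: 44.72
eef_pos: [0.5105, -0.1434, 0.0855]
tcp_rot: [0.707, 0.707, -0.001, -0.002]
contact_force: [-0.8, 3.3, 8.3]
opening: 0.153
finger_force: 21.5
```

Emit:
drive_tool(
  moves=[
    [[0,0,0],[-0.0086,0.0048,0],0.01],
    [[0,0,0],[-0.0079,0.0059,0],0.01],
    [[0,0,0],[-0.007,0.0068,0],0.01],
    [[0,0,0],[-0.0061,0.0077,0],0.01],
    [[0,0,0],[-0.005,0.0084,0],0.01],
  ],
)

```text
time: 45.35
eef_pos: [0.5408, -0.1823, 0.0855]
tcp_rot: [0.705, 0.709, -0.008, -0.002]
contact_force: [-12.5, -12.9, 9.7]
opening: 0.151
finger_force: 22.1
```

Emit:
drive_tool(
  moves=[
    [[0,0,0],[-0.0039,0.009,0],0.01],
    [[0,0,0],[-0.0027,0.0094,0],0.01],
    [[0,0,0],[-0.0014,0.0097,0],0.01],
    [[0,0,0],[-0.0001,0.0098,0],0.01],
    [[0,0,0],[0.0012,0.0097,0],0.01],
  ],
)

```text
time: 45.98
eef_pos: [0.5914, -0.1877, 0.0854]
tcp_rot: [0.707, 0.707, -0.003, -0.0]
contact_force: [-2.3, -6.2, 5.2]
opening: 0.151
finger_force: 21.4
```

Emit:
drive_tool(
  moves=[
    [[0,0,0],[0.0024,0.0095,0],0.01],
    [[0,0,0],[0.0036,0.0091,0],0.01],
    [[0,0,0],[0.0048,0.0086,0],0.01],
    [[0,0,0],[0.0059,0.0079,0],0.01],
    [[0,0,0],[0.0068,0.007,0],0.01],
  ],
)

```text
time: 46.6
eef_pos: [0.6331, -0.1621, 0.0853]
tcp_rot: [0.707, 0.707, -0.003, -0.002]
contact_force: [-4.8, -1.1, 8.3]
opening: 0.154
finger_force: 21.9
```

Emit:
drive_tool(
  moves=[
    [[0,0,0],[0.0077,0.0061,0],0.01],
    [[0,0,0],[0.0084,0.005,0],0.01],
    [[0,0,0],[0.009,0.0039,0],0.01],
    [[0,0,0],[0.0094,0.0027,0],0.01],
    [[0,0,0],[0.0097,0.0014,0],0.01],
  ],
)

```text
time: 47.22
eef_pos: [0.6537, -0.1178, 0.0853]
tcp_rot: [0.707, 0.707, -0.001, 0.0]
contact_force: [0.5, -3.5, 2.3]
opening: 0.151
finger_force: 21.4
```

Emit:
drive_tool(
  moves=[
    [[0,0,0],[0.0098,0.0001,0],0.01],
    [[0,0,0],[0.0097,-0.0012,0],0.01],
    [[0,0,0],[0.0095,-0.0024,0],0.01],
    [[0,0,0],[0.0091,-0.0036,0],0.01],
    [[0,0,0],[0.0086,-0.0048,0],0.01],
  ],
)

```text
time: 47.85
eef_pos: [0.6462, -0.0674, 0.0854]
tcp_rot: [0.707, 0.707, 0.006, 0.004]
contact_force: [16.4, 5.6, -6.7]
opening: 0.146
finger_force: 19.4
```

Emit:
drive_tool(
  moves=[
    [[0,0,0],[0.0079,-0.0059,0],0.01],
    [[0,0,0],[0.007,-0.0068,0],0.01],
    [[0,0,0],[0.0061,-0.0077,0],0.01],
    [[0,0,0],[0.005,-0.0084,0],0.01],
    [[0,0,0],[0.0039,-0.009,0],0.01],
  ],
)

```text
time: 48.48
eef_pos: [0.6082, -0.0291, 0.0856]
tcp_rot: [0.708, 0.706, 0.012, -0.003]
contact_force: [15.4, 31.2, -1.6]
opening: 0.126
finger_force: 18.4
```

Emit:
drive_tool(
  moves=[
    [[0,0,0],[0.0027,-0.0094,0],0.01],
    [[0,0,0],[0.0014,-0.0097,0],0.01],
    [[0,0,0],[0.0001,-0.0098,0],0.01],
    [[0,0,0],[0,0,0],0.01],
    [[0,0,0],[0,0,0],0.01],
  ],
)

```text
time: 49.1
eef_pos: [0.5722, -0.0236, 0.0848]
tcp_rot: [0.709, 0.706, 0.005, -0.012]
contact_force: [-2.3, 34.1, 10.9]
opening: 0.119
finger_force: 21.2
```

```bash
python3 - <<'E'
from plant import ctrl
from h import *
s=ctrl.get_state();print(s["eef_pos"],s["tcp_rot"],s["contact_force"],s["wrist_torque"],s["opening"])
E
```

```text
[ 0.57216917 -0.02355802  0.08481949] [ 0.7085231   0.70556831  0.00544921 -0.01177653] [-2.31846308 34.08283407 10.91713066] [5.34026505 0.39240659 0.06414352] 0.11942016367716217
```

The pads slipped outward on the knob in the last quarter. I'll relieve the load first, then open and look.

Emit:
drive_tool(
  moves=[
    [[0,0,0],[0.006,0,0],0.012],
    [[0,0,0],[0.006,0,0],0.03],
    [[0,0,0],[0,0,0],0.045],
    [[0,0,0],[0,0,0],0.045],
  ],
)

```text
time: 49.6
eef_pos: [0.5749, -0.0244, 0.085]
tcp_rot: [0.707, 0.707, -0.0, -0.0]
contact_force: [-0.8, 0.7, 0.3]
opening: 0.53
finger_force: 0.0
```

Emit:
drive_tool(
  moves=[
    [[0,0,0],[0,0,-0.03],0.045],
    [[0,0,0],[-0.03,0,-0.06],0.045],
    [[0,0,0],[-0.06,0,-0.035],0.045],
    [[0,0,0],[0,0,0],0.045],
    [[0,0,0],[0,0,0],0.045],
  ],
)

```text
time: 50.22
eef_pos: [0.5747, -0.1063, 0.2021]
tcp_rot: [0.708, 0.707, -0.0, -0.001]
contact_force: [0.1, 0.5, -0.3]
opening: 0.527
finger_force: 0.0
```

Emit:
drive_tool(
  moves=[
    [[0,0,0],[0,0,0],0.045],
    [[0,0,0],[0,0,0],0.045],
  ],
)

```text
time: 50.48
eef_pos: [0.5748, -0.1049, 0.2015]
tcp_rot: [0.707, 0.708, -0.0, -0.001]
contact_force: [0.0, 0.5, -0.7]
opening: 0.53
finger_force: 0.0
```

```bash
cat > chk.py <<'E'
import sys
from plant import ctrl
from h import *
d={n:ctrl.read_camera(n) for n in ["wrist","side","scene"]}
s=ctrl.get_state();pickle.dump((d,s),open(sys.argv[1],"wb"));w=d["wrist"];print(s["eef_pos"],-np.array(w["R"]).T@w["t"])
k=np.array([.5764,-.0367,.087]);u=proj(w,k)
g=cv2.cvtColor(w["image"],cv2.COLOR_RGB2GRAY)
m=cv2.inRange(g,0,62);M=np.zeros_like(m);cv2.circle(M,tuple(map(int,u)),34,255,-1)
cs,_=cv2.findContours(m&M,cv2.RETR_EXTERNAL,cv2.CHAIN_APPROX_NONE);c=max(cs,key=cv2.contourArea);e=cv2.fitEllipse(c);p=plane(w,e[0],.087)
print("knob",e,p,"ang",np.degrees(np.arctan2(p[1]+.1115,p[0]-.5803)),np.hypot(p[1]+.1115,p[0]-.5803))
ed=cv2.Canny(g,40,100);ys,xs=np.nonzero(ed)
for nm,z,R in(("plate",.042,.09),("circle",.042,.0373),("cap",.092,.030),("boss",.098,.013)):
    P=np.array([plane(w,(x,y),z)[:2] for x,y in zip(xs,ys)]);v=np.array([.5803,-.1115])
    for tol in(.005,.003,.002):
        q=P[abs(np.hypot(*(P-v).T)-R)<tol];v,r=fitc(q,R)
    print(nm,len(q),v.round(4),r.round(5))
E
python3 chk.py cams21.pkl; python3 prof.py cams21.pkl | cut -c1-900
```

```text
[ 0.57524015 -0.10530283  0.2023676 ] [ 0.575914   -0.02337144  0.32746597]
knob ((258.73187255859375, 113.42457580566406), (15.158712387084961, 16.987600326538086), 4.071249008178711) [ 0.57342139 -0.03625912  0.087     ] ang 95.22353121525946 0.07555464774784339
plate 616 [ 0.5802 -0.1117] 0.00083
circle 226 [ 0.5803 -0.112 ] 0.00093
cap 262 [ 0.5813 -0.1111] 0.00057
boss 104 [ 0.5812 -0.1111] 0.00029
circle [266.0, 149.5]; discbot [266.0, 152.9]; disctop [266.1, 154.8]; coilbot [266.1, 156.8]; coiltop [266.6, 163.6]; capbot [266.6, 165.9]; captop [266.8, 168.6]; bossF [266.7, 189.6]; bossR [266.5, 217.6]; captopR [266.3, 231.9]; coiltopR [266.1, 229.1]; discR [265.7, 218.3]; circR [265.5, 217.5]; 
[(145, 45, 5, 105), (146, 60, 2, 108), (147, 45, 5, 108), (148, 60, 2, 109), (149, 0, 0, 104), (150, 0, 0, 84), (151, 0, 0, 88), (152, 60, 2, 106), (153, 30, 8, 99), (154, 15, 32, 79), (155, 8, 29, 71), (156, 9, 44, 75), (157, 9, 69, 85), (158, 8, 84, 91), (159, 8, 76, 91), (160, 9, 83, 92), (161, 9, 82, 93), (162, 8, 81, 88), (163, 8, 94, 95), (164, 8, 98, 101), (165, 9, 107, 98), (166, 9, 57, 89), (167, 0, 3, 85), (168, 100, 9, 81), (169, 80, 7, 106), (170, 90, 6, 122), (171, 102, 10, 123), (172, 90, 6, 126), (173, 90, 6, 125), (174, 96, 10, 123), (175, 90, 8, 121), (176, 84, 10, 122), (177, 90, 8, 124), (178, 90, 10, 126), (179, 96, 10, 124), (180, 98, 9, 116), (181, 83, 10, 105), (182, 90, 10, 103), (183, 90, 7, 103), (184, 90, 8, 102), (185, 100, 7, 103), (186, 90, 3, 99), (187, 80, 7, 103), (188, 90, 8, 102), (189, 90, 7, 108), (190, 84, 11, 119), (191, 90, 10, 125), (192, 90, 8, 1
```

The knob came round to 95.2° against 93.0° at the start, and the stack is still centred. Closing the jaws at the original knob position will bring the knob back the last 3 mm.

Emit:
drive_tool(
  moves=[
    [[0,0,0],[0.034,0.0004,0],0.045],
    [[0,0,0],[0.0346,0.0004,0.03],0.045],
    [[0,0,0],[0,0,0.05],0.045],
    [[0,0,0],[0,0,0.026],0.045],
    [[0,0,0],[0,0,0.01],0.045],
  ],
)

```text
time: 51.25
eef_pos: [0.5749, -0.0367, 0.0848]
tcp_rot: [0.707, 0.707, -0.001, -0.002]
contact_force: [-0.0, 0.7, 0.2]
opening: 0.528
finger_force: 0.0
```

Emit:
drive_tool(
  moves=[
    [[0,0,0],[0,0,0],0.045],
    [[0,0,0],[0,0,0],0.045],
    [[0,0,0],[0,0,0],0.045],
    [[0,0,0],[0,0,0],0.045],
  ],
)

```text
time: 51.75
eef_pos: [0.5767, -0.0376, 0.0879]
tcp_rot: [0.707, 0.707, 0.0, 0.001]
contact_force: [0.6, -0.6, 0.0]
opening: 0.53
finger_force: 0.0
```

```bash
python3 - <<'E'
from plant import ctrl
s=ctrl.get_state();print(s["eef_pos"],s["tcp_rot"],s["contact_force"])
E
```

```text
[ 0.57673236 -0.03759881  0.08793498] [7.07025553e-01 7.07187359e-01 4.94070227e-04 8.13923367e-04] [ 0.61649501 -0.6114215   0.02750552]
```

Emit:
drive_tool(
  moves=[
    [[0,0,0],[0,-0.0005,0],0.03],
    [[0,0,0],[0,0,0],0.022],
    [[0,0,0],[0,0,0],0.016],
    [[0,0,0],[0,0,0],0.01],
    [[0,0,0],[0,0,0],0.01],
  ],
)

```text
time: 52.38
eef_pos: [0.5758, -0.0374, 0.087]
tcp_rot: [0.707, 0.707, 0.0, 0.0]
contact_force: [-0.1, -0.1, 0.8]
opening: 0.151
finger_force: 19.9
```

Emit:
drive_tool(
  moves=[
    [[0,0,0],[0,0,0],0.01],
  ],
)

```text
time: 52.5
eef_pos: [0.5758, -0.0374, 0.087]
tcp_rot: [0.707, 0.707, 0.0, 0.0]
contact_force: [-0.9, 0.3, -0.1]
opening: 0.149
finger_force: 19.9
```

Same x as the original grip. Open, retreat and check.

Emit:
drive_tool(
  moves=[
    [[0,0,0],[0,0,0],0.02],
    [[0,0,0],[0,0,0],0.035],
    [[0,0,0],[0,0,0],0.045],
    [[0,0,0],[0,0,-0.03],0.045],
    [[0,0,0],[0,0,-0.05],0.045],
  ],
)

```text
time: 53.12
eef_pos: [0.5741, -0.0371, 0.1655]
tcp_rot: [0.707, 0.707, -0.001, -0.002]
contact_force: [1.6, -1.4, 0.3]
opening: 0.53
finger_force: 0.0
```

Emit:
drive_tool(
  moves=[
    [[0,0,0],[-0.04,0,-0.045],0.045],
    [[0,0,0],[-0.04,0,0],0.045],
    [[0,0,0],[0,0,0],0.045],
    [[0,0,0],[0,0,0],0.045],
    [[0,0,0],[0,0,0],0.045],
  ],
)

```text
time: 53.75
eef_pos: [0.5753, -0.1163, 0.2111]
tcp_rot: [0.707, 0.708, -0.0, -0.001]
contact_force: [1.2, 0.8, 0.5]
opening: 0.523
finger_force: 0.0
```

```bash
python3 chk.py cams22.pkl; python3 prof.py cams22.pkl | cut -c1-800; python3 - <<'E'
from h import *
a=pickle.load(open("cams1.pkl","rb"))[0]["side"]["image"];b=pickle.load(open("cams22.pkl","rb"))[0]["side"]["image"]
print("side-view shift check of bystanders (mean abs diff)",[(n,round(float(np.abs(a[y0:y1,x0:x1].astype(int)-b[y0:y1,x0:x1]).mean()),1)) for n,(x0,x1,y0,y1) in dict(iron=(158,202,188,252),meter=(352,424,248,314),driver=(300,338,166,182),scope=(192,250,82,146)).items()])
E
```

```text
[ 0.5756036  -0.11651244  0.211555  ] [ 0.57634172 -0.03472139  0.33706718]
knob ((261.89129638671875, 99.35362243652344), (14.556316375732422, 15.615035057067871), 14.791905403137207) [ 0.57667273 -0.03673372  0.087     ] ang 92.77751413539661 0.07485421918705638
plate 620 [ 0.5801 -0.1118] 0.00087
circle 244 [ 0.5805 -0.1125] 0.00099
cap 271 [ 0.581  -0.1114] 0.00053
boss 103 [ 0.5813 -0.1112] 0.00038
circle [265.3, 136.9]; discbot [265.2, 140.3]; disctop [265.4, 141.7]; coilbot [265.3, 143.7]; coiltop [265.8, 148.9]; capbot [265.8, 151.1]; captop [265.9, 153.2]; bossF [265.9, 173.8]; bossR [265.7, 201.7]; captopR [265.5, 216.4]; coiltopR [265.3, 214.2]; discR [265.0, 204.9]; circR [264.8, 204.6]; 
[(132, 90, 3, 186), (133, 80, 4, 187), (134, 75, 3, 187), (135, 90, 3, 190), (136, 90, 1, 196), (137, 80, 5, 158), (138, 105, 8, 134), (139, 100, 4, 184), (140, 75, 3, 202), (141, 90, 2, 157), (142, 8, 40, 71), (143, 12, 46, 83), (144, 8, 63, 93), (145, 10, 66, 96), (146, 9, 70, 95), (147, 9, 64, 95), (148, 7, 67, 99), (149, 8, 78, 104), (150, 8, 83, 102), (151, 8, 58, 97), (152, 15, 17, 90), (153, 90, 11, 93), (154, 90, 5, 111), (155, 83, 8, 123), (156, 83, 8, 123), (157, 90, 8, 123), (158, 90, 6, 123), (159, 90, 8, 123), (160, 98, 8, 121), (161, 90, 4, 120), (162, 83, 8, 123), (163, 90, 8, 125), (164, 83, 8, 122), (165, 83, 9, 110), (166, 80, 7, 103), (167, 90, 7, 103), (168, 83, 10, 104), (169, 75, 5, 105), (170, 105, 5, 102), (171, 80, 7, 104), (172, 90, 5, 102), (173, 83, 10, 107), (1
side-view shift check of bystanders (mean abs diff) [('iron', 14.3), ('meter', 12.9), ('driver', 12.5), ('scope', 20.2)]
```

The knob is back at 92.8° (start 93.0°), and the stack is concentric to within about 1 mm with nothing touching it. I'm handing in.

```bash
python3 -c "
from plant import ctrl
print(ctrl.sign_off())"
```

```text
the job is handed in; nothing more can be done
None
```

The stack (disc, coil, cap) is built centred to about 1 mm, the turntable made one full turn with the knob back within about 0.2° of its start, and the job is handed in at about 54 s; the cap had to be re-set once and the knob nudged back about 2° after the fingers slipped on it (peak contact force about 36 N).

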